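Hook the sample stub out of the dry box

ROBOT

A 6-joint arm with a two-finger parallel gripper is mounted at the origin on a cart in front of the work surface, level with it; the furniture and walls round the work are solid. World frame = base frame: x ahead of the robot, y to its left, z up, the work surface at z = 0. Lengths are in m, angles in degrees, forces in N, time in s.
With the tool pointing down it reaches from about 0.35 to 0.85 m from the base axis. Payload 8.1 kg.
Tool frame: the origin (TCP) lies midway between the tips of the shut fingers; the grasp point (between the pads) lies 19 mm behind it; x points along the fingers, y is the direction in which the jaws open and shut, and the axes are right-handed (so a half turn about x gives the same grasp; the last joint's range is limited). The gripper opens to 85 mm and grips with 20 to 120 N. Pads are 22 mm wide; open, the fingers measure 114 mm over their backs; the gripper's body (76 mm by 85 mm) begins 54 mm behind the grasp point. The pads swing forward as they close: fully open they stand 13 mm farther back than shut.
Start: joints at [-71.413, 7.471, 85.268, -0, 87.261, -4.893], TCP at [0.239, -0.55, 0.197] pointing down, gripper open.
Joint ranges: [-169.43, 169.43], [-51.17, 129.36], [1.28, 143.12], [-76.62, 256.62], [0, 156.53], [-152.29, 152.29]. Speed limits (degrees/s): [136.94, 136.94, 159.86, 180, 180, 180].

INTERFACE

Orientations are given as [roll, pitch, yaw] about the fixed x, y, z axes, in that order (R = Rz(yaw) Ry(pitch) Rx(roll)).
In Python, from rig import robot, read_camera, camera_info, nets gives the robot as it stands.
- The arm moves only by the tool step_arm, never from a script. Its argument "motion" is a list of rows, each a list of 7 numbers: the shift along the tool's x, y, z in m, then the turn, a rotation vector about the tool's x, y, z in degrees, then the gripper's target within -1 to 1 (fully open at 1, half-way at 0, shut at -1). A call has exactly 10 rows; each row shifts and turns the commanded pose from where the row before left it, along the tool's axes as they then stand; what a row does not reach is not made up. A row lasts 1/8 s, in which the tool goes at most 62.5 mm and 10.7 degrees, less where a joint would pass 70% of its speed; a pose out of reach is approached as far as the arm can. A call with a gripper value outside its range is refused whole. The fingers move at their own pace and stop on an object; the grip force is fixed at half the most. Time passes only in rows, so rows that do not move let the fingers close, or fill a call up. It gives the time, the measured TCP pose, the force and the opening at its end, in the units of the state.
- robot.read_state(): the state, without advancing time (a new reading comes with each control period).
- read_camera(name): name is "side" or "top" or "wrist"; returns the picture (480x640x3 uint8, red, green, blue); there is no depth.
- camera_info(name): a dict with "K" (3x3 intrinsics, pixels), "camera_from_world" (4x4, takes a point from world to camera coordinates); the wrist camera has in their place "tool_from_camera" (4x4, takes a point from camera to tool coordinates, whose origin is the TCP and whose axes are the tool frame's). Camera axes: x right, y down, z forward; pixel columns grow to the right and rows downward; lengths in m; the calibration is good to about 2 mm. A picture is of the moment at which its call begins: read the wrist's pose just before it. camera_info takes no time and is no camera call.
- robot.sign_off(): hands the job in, once; it reports no verdict.
Trained networks look in the newest picture that a camera, given by its name, has taken for a name from the list of things; names that differ only in an ending like _2 or _b are one class to them, and where a whole thing is asked for, a point or a joint stands for the part that bears it (a point fixed in the world has none). Each returns a list of dicts, best first, with "p" (0 to 1); they miss things now and then, are a little off and sometimes report something else, mostly with a low value. They report only what shows in the picture. A call takes as long as a camera call. They do not tell look-alikes from the thing itself.
- nets.search_frame(camera, thing): "extent" ([centre column, centre row, width, height] in pixels, round what is visible of it).
The state is a dict: "time": time; "joint_pos": joint angles; "qd": joint speeds; "joint_efforts": joint torques, N m; "tcp_pos": TCP position; "tcp_rot": TCP orientation; "contact_force": force on the tool from outside, world axes, zero at the start; "torque": the same for the moment, N m; "width": opening from 0.0 (shut) to 1.0 (fully open).
Only numpy, scipy, OpenCV 4.12 (cv2) and the standard library are available. Lean on these libraries where they do the work, as an engineer would, in place of code of your own. Each camera call takes 0.05 s, during which the arm holds its last target.

TASK

Take the hook from its stand and reach with it through the round port in the dry box's sloping window; catch the sample stub by its wire bail, pull it straight up out of the pedestal's spring catches and bring it out through the port. Stand it gently upright on the round rubber-topped rest, then hang the hook back in its stand. Touch the stub only with the hook, do not bang the box, and leave the other things on the desk where they are.

Things in the scene. Friction and masses are not known exactly. Their poses are not given: they have to be found in the camera images.
- dry_box: fixed clear-walled box, 182x182 mm, 182 mm high, shut but for its port; origin at the centre of its underside, x to its back, z up. Its front window, 4 mm thick, slopes at 45 degrees, up and back, from (x -0.085, z 0.070) to (x 0.025, z 0.180) in its own axes; behind that a level roof to the back wall at x 0.085.
- port (a point): centre of the round port in the sloping window, on the window's outer face; axes as the box's. The port is bordered by a black rubber ring 8 mm thick; the free opening is 76 mm across. Its axis runs at 45 degrees: inward is (+0.707, 0, -0.707) in the box's axes.
- pedestal: fixed dark pedestal in the box, behind and below the port, 43 mm across; origin under its centre, on the box's floor, 8 mm above the desk; y along the box's y. The stub stands on it 30.5 mm above this origin, in a rim 3 mm high. Two sprung balls at y = +-20.6 mm (housings 22 to 45 mm out, up to 51 mm above the origin) snap over the disc's top edge: a straight upward pull of about 5 to 10 N frees it, clear after 20 mm.
- stub: loose steel sample stub: disc 36 mm across, 12 mm high, under an upright wire bail (arch), 0.08 to 0.15 kg; origin at the centre of its underside, z up. The bail lies in the stub's yz plane, legs at y = +-13 mm, wire 4 mm thick, 25 mm free height under its bar: one goes through it along the stub's x, which at the start points to the box's back within 20 degrees.
- bail (a point): middle of the bail's top bar, on the axis of the wire, 39 mm above the stub's underside
- hook: loose hook tool, 0.1 kg, hanging upright in the stand at the start; origin at the middle of its black handle (26 mm in x, 16 mm in y, 60 mm in z: pinch it across y), z up along the shank, x the way the hook points. Below the handle: a collar 30 mm across, its underside at z -0.036, then a straight shank 6 mm thick to z -0.150, where the hook begins.
- hook_seat (a point): middle of the hook's seat, a bar 6 mm thick from (0, 0, -0.150) to (0.0144, 0, -0.1570) in the tool's frame (on its axis); an upturned tip follows, to (0.0179, 0, -0.1498). This point is (0.0072, 0, -0.1535). The seat is level and the tip points straight up when the tool leans 0.45 rad (26 degrees), its foot forward to its x.
- fork (a point): where the shank passes when the hook hangs: point on the upper face of the fixed stand's fork, 150 mm above the desk (collar on the two prongs, handle's middle 36 mm above this point). x to the stand's post (45 mm away, 154 mm high), z up. Slot 14 mm wide, open to -x, flared tips end 33 mm before this point. Lift the tool 10 mm or more before drawing it out to -x.
- rest: the fixed round rest, 80 mm across, 12 mm high; origin at the centre of its underside. Rest and stand may swap sides of the box. (Beware: a fixed microscope about 0.5 m high stands on the desk right of the work, from y about -0.2 on and x above 0.45; keep the arm clear of it.)
- rest_top (a point): centre of the upper face of the fixed round rest, 12 mm above the desk; rubber top 70 mm across
- petri: bystander: a flat round petri dish, 58 mm across, 16 mm high; origin at the centre of its underside
- slide_mailer: bystander: a white flat slide box, 34x84x15 mm; origin at the centre of its underside
- vial: bystander: a capped glass vial, 22 mm across, 52 mm high; origin at the centre of its underside
- dropper: bystander: a brown bottle with a black cap, 28 mm across, 70 mm high; origin at the centre of its underside
- coverslips: bystander: a small white square box, 29x29x17 mm; origin at the centre of its underside
Things that resemble listed ones, but are neither listed nor needed, are in the scene too. Leave any brown look-alike of the part that bears fork alone.

How it is judged (in metres and radians):
On the way, in this order (a step that is already met when the one before it is completed fails the run):
1. the stub hangs on the hook, clear above the pedestal (z of stub in the frame of pedestal above 0.052 m and contact force between stub and pedestal below 0.05 N and contact force between stub and hook above 0.2 N), for 0.2 s.
2. the stub stands upright on the rest, free of the hook (horizontal distance between stub and rest_top below 0.024 m and z of stub in the frame of rest_top between -0.004 and 0.004 m and angle between stub's own z axis and vertical below 0.1 rad and contact force between stub and hook below 0.05 N), for 0.3 s.
At the end, for the whole second after the job is handed in: The stub stands still and upright (0.1 rad) on the rest, its axis within 24 mm of the centre and its underside within 4 mm of the top, free of the hook; the hook hangs still and upright (0.12 rad) in the fork, within 14 mm of the hanging point, handle's middle 31 to 41 mm above it (all of step 2 and linear speed of stub below 0.01 m/s and horizontal distance between hook and fork below 0.014 m and z of hook in the frame of fork between 0.031 and 0.041 m and angle between hook's own z axis and vertical below 0.12 rad and linear speed of hook below 0.05 m/s); the robot touches nothing.
It fails at once if the robot itself touches the stub (contact force between any of the arm, the fingers and stub above 0.5 N).
It fails at once if the stub is set down hard (more than 20 N on the rest) (contact force between stub and rest above 20 N).
It fails at once if the box is banged (more than 20 N) (contact force between dry_box and anything else above 20 N).
It fails at once if a bystander is moved by more than 30 mm (distance of any of petri, slide_mailer, vial, dropper, coverslips from where it was at the start of the episode above 0.03 m).
It also fails if it takes over 72 s, if anything falls off the work surface, if the arm or the gripper's body presses on something with over 40 N, if the wrist force passes 120 N, or if a joint passes its speed limit or range.

## Working session

There is one attempt and no reset: what is moved stays moved. The work goes in short steps, Python scripts to look and compute and a tool call to move; the robot and the scene stay as the last step left them, time stands still between calls to the robot, and variables do not carry over. Pictures are saved under pics/ and viewed, and the job is handed in when it is done.

Besides the shell and the picture viewer there is one more tool, called after ">>>" by a JSON object that holds its "api" and its "payload". step_arm: Moves the arm, as the interface text tells. Its arguments: {"type":"object","properties":{"motion":{"type":"array","items":{"type":"array","items":{"type":"number"}}}},"required":["motion"]}

```bash
ls; mkdir -p pics; python3 - <<'E'
from rig import robot, read_camera, camera_info, nets
import cv2
print(robot.read_state())
for c in ["side","top","wrist"]:
    im=read_camera(c); cv2.imwrite(f"pics/{c}0.png",im[:,:,::-1]); print(c,camera_info(c))
E
```

```text
pics
{'time': 0.0, 'joint_pos': array([-7.14131111e+01,  7.51494208e+00,  8.53299625e+01, -1.10358148e-03,
        8.72617137e+01, -4.89441817e+00]), 'qd': array([ 0.01597559,  0.00897407,  0.04223132,  0.00180558, -0.04036358,
       -0.03227813]), 'joint_efforts': array([-1.25815619e-03, -5.69404078e+01, -5.00547159e+01, -4.12240715e-04,
        1.50826498e-02,  2.62011383e-05]), 'tcp_pos': array([ 0.23887223, -0.54972495,  0.19603968]), 'tcp_rot': array([-94.30211423,  89.89337604, 109.17924661]), 'contact_force': array([-0.26390786,  0.21887624, -0.52917951]), 'torque': array([-0.02491875,  0.02964997, -0.04973736]), 'width': 0.9967210734048834}
side {'K': array([[619.75844721,   0.        , 314.98552591],
       [  0.        , 619.75844721, 232.82350002],
       [  0.        ,   0.        ,   1.        ]]), 'camera_from_world': array([[-0.43032455, -0.90264808, -0.00687257,  0.09180926],
       [-0.64037171,  0.31063631, -0.70244513,  0.47594333],
       [ 0.63619561, -0.29787839, -0.71170472,  1.5397446 ],
       [ 0.        ,  0.        ,  0.        ,  1.        ]])}
top {'K':
[... 251 characters left out ...]
084466, -0.00345422, -0.1349627 ,  0.53464224],
       [ 0.13499782, -0.01376075, -0.99075034,  1.26859165],
       [ 0.        ,  0.        ,  0.        ,  1.        ]])}
wrist {'K': array([[366.09226325,   0.        , 321.23922272],
       [  0.        , 366.09226325, 245.68384062],
       [  0.        ,   0.        ,   1.        ]]), 'tool_from_camera': array([[ 7.57377754e-05, -3.16084823e-01,  9.48730931e-01,
        -1.75826836e-01],
       [ 9.99999968e-01,  2.52097673e-04,  4.15974163e-06,
         1.05790395e-03],
       [-2.40487692e-04,  9.48730900e-01,  3.16084832e-01,
        -8.22373062e-02],
       [ 0.00000000e+00,  0.00000000e+00,  0.00000000e+00,
         1.00000000e+00]])}
```

View pics/side0.png

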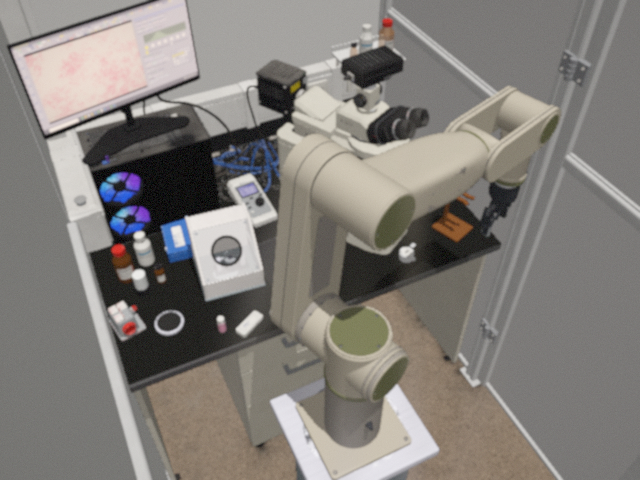

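View pics/top0.png

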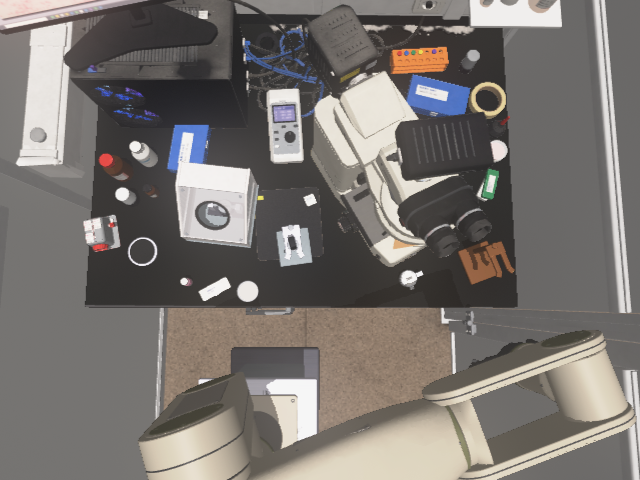

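View pics/wrist0.png

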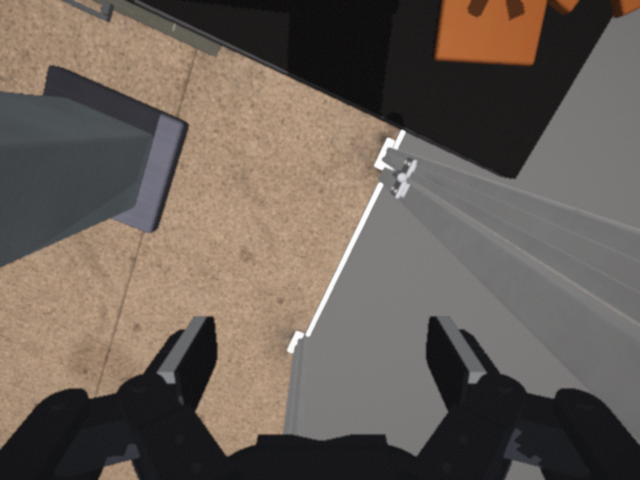

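The top view shows the box at about (215,205), a white ring at (143,251), a pale stand at about (292,243) and the brown decoy at (488,262). Next I'll run the nets and zoom in.

```bash
python3 - <<'E'
from rig import robot, read_camera, camera_info, nets
import cv2
im=read_camera("top"); cv2.imwrite("pics/top1.png",cv2.resize(im[140:310,85:345,::-1],None,fx=3,fy=3,interpolation=cv2.INTER_CUBIC))
for t in ["dry_box","port","pedestal","stub","bail","hook","hook_seat","fork","rest","rest_top","petri","slide_mailer","vial","dropper","coverslips"]:
    print(t,[(round(d['p'],2),[round(x,1) for x in d['extent']]) for d in nets.search_frame("top",t)[:3]])
im=read_camera("side"); cv2.imwrite("pics/side1.png",cv2.resize(im[180:380,80:340,::-1],None,fx=3,fy=3,interpolation=cv2.INTER_CUBIC))
for t in ["dry_box","port","stub","hook","fork","rest","petri","slide_mailer","vial","dropper","coverslips"]:
    print(t,[(round(d['p'],2),[round(x,1) for x in d['extent']]) for d in nets.search_frame("side",t)[:3]])
E
```

```text
dry_box [(0.85, [217.2, 202.7, 80.7, 90.3])]
port [(0.82, [217.6, 206.1, 87.6, 89.8])]
pedestal [(0.64, [217.6, 211.2, 20.7, 14.8])]
stub []
bail [(0.66, [217.1, 211.3, 19.9, 11.3])]
hook [(0.51, [295.8, 242.4, 10.8, 15.8])]
hook_seat []
fork [(0.79, [484.4, 264.1, 53.4, 42.5]), (0.78, [296.4, 244.2, 35.9, 42.8])]
rest []
rest_top [(0.88, [142.4, 251.9, 26.0, 27.2]), (0.7, [294.9, 243.8, 38.1, 40.0]), (0.17, [153.5, 193.4, 15.8, 7.6])]
petri [(0.71, [248.2, 292.6, 21.2, 25.5]), (0.43, [293.0, 245.5, 15.7, 19.0])]
slide_mailer [(0.81, [216.2, 289.9, 36.0, 25.4]), (0.25, [294.8, 244.4, 35.1, 41.8])]
vial [(0.38, [185.2, 282.5, 9.8, 9.3])]
dropper [(0.44, [152.6, 191.0, 18.6, 10.8])]
coverslips [(0.52, [310.1, 201.2, 12.4, 11.7])]
dry_box [(0.72, [226.5, 250.6, 81.2, 101.3]), (0.72, [230.4, 256.9, 16.1, 13.3]), (0.39, [222.8, 322.4, 8.9, 13.3])]
port [(0.87, [223.8, 252.5, 80.0, 94.7])]
stub [(0.54, [231.1, 256.9, 12.5, 10.5])]
hook []
fork [(0.85, [453.6, 216.3, 42.8, 48.2])]
rest [(0.56, [170.1, 322.8, 30.8, 21.5])]
petri []
slide_mailer [(0.88, [247.8, 324.6, 21.7, 28.0])]
vial []
dropper [(0.43, [162.0, 274.2, 11.6, 18.0])]
coverslips []
```

View pics/top1.png

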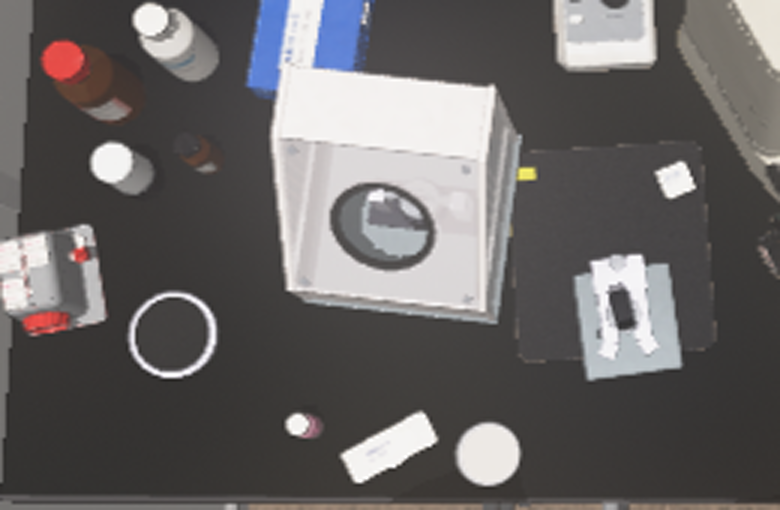

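View pics/side1.png

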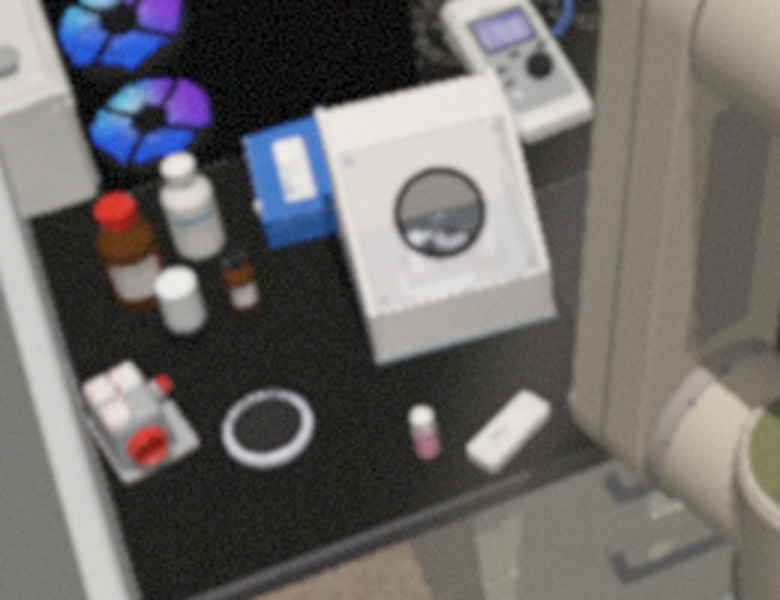

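```bash
cat > h.py <<'E'
import numpy as np, cv2
from scipy.spatial.transform import Rotation as Ro
from rig import robot, read_camera, camera_info, nets
def pose(st=None):
    st=st or robot.read_state()
    T=np.eye(4);T[:3,:3]=Ro.from_euler('xyz',st['tcp_rot'],degrees=True).as_matrix();T[:3,3]=st['tcp_pos'];return T
def cfw(cam,st=None):
    i=camera_info(cam)
    if cam!='wrist': return i['K'],i['camera_from_world']
    return i['K'],np.linalg.inv(pose(st)@i['tool_from_camera'])
def px2w(cam,u,v,z,st=None,C=None):
    K,E=C if C else cfw(cam,st); d=E[:3,:3].T@np.linalg.solve(K,[u,v,1]); c=-E[:3,:3].T@E[:3,3]
    return c+d*(z-c[2])/d[2]
def w2px(cam,p,st=None,C=None):
    K,E=C if C else cfw(cam,st); p=np.atleast_2d(p); q=(K@((E[:3,:3]@p.T)+E[:3,3:])).T; return q[:,:2]/q[:,2:]
E
python3 - <<'E'
from h import *
np.set_printoptions(precision=4,suppress=True)
def t(n,u,v,z): print(n,px2w("top",u,v,z))
t("hook handle top",85+622/3,140+292/3,.216)
t("post top",85+617/3,140+262/3,.154)
t("fork tips",85+610/3,140+355/3,.15);t("fork tips",85+650/3,140+350/3,.15)
t("rest",85+173/3,140+335/3,.012)
print("rest side",px2w("side",80+268/3,180+428/3,.012))
t("petri",248.2,292.6,.016);t("mailer",216,290,.015);t("vial",186,282,.05);t("drop",152,191,.03);t("cov",310,201,.017)
t("port",85+382/3,140+226/3,.13);print("port side",px2w("side",80+440/3,180+213/3,.13))
for n,u,v,z in [("roof bl",275,66,.182),("roof br",495,88,.182),("roof fr",480,163,.182),("roof fl",275,138,.182),("front l",288,290,.07),("front r",498,318,.0)]: t(n,85+u/3,140+v/3,z)
E
```

```text
hook handle top [ 0.5083 -0.098   0.216 ]
post top [ 0.5418 -0.0913  0.154 ]
fork tips [ 0.4646 -0.0861  0.15  ]
fork tips [ 0.4688 -0.1191  0.15  ]
rest [0.4943 0.3229 0.012 ]
rest side [0.4909 0.3225 0.012 ]
petri [0.3823 0.0287 0.016 ]
mailer [0.3892 0.1169 0.015 ]
vial [0.4094 0.1905 0.05  ]
drop [0.6618 0.2994 0.03  ]
cov [ 0.6382 -0.1394  0.017 ]
port [0.5758 0.1095 0.13  ]
port side [0.572  0.1089 0.13  ]
roof bl [0.7    0.1909 0.182 ]
roof br [0.6824 0.0094 0.182 ]
roof fr [0.6191 0.0204 0.182 ]
roof fl [0.6392 0.1884 0.182 ]
front l [0.5287 0.2032 0.07  ]
front r [0.5124 0.0256 0.    ]
```

```bash
cat >> h.py <<'E'
def Rlean(yaw,lean):
    """hook-style tool orientation: tool z = hook x, tool x = -hook z; yaw deg, lean rad (foot forward)"""
    c,s=np.cos(lean),np.sin(lean)
    tx=np.array([s,0,-c]); ty=np.array([0,1,0.]); tz=np.cross(tx,ty)
    return Ro.from_euler('z',yaw,degrees=True).as_matrix()@np.stack([tx,ty,tz],1)
def plan(wps,n,g,T0=None):
    """wps: list of (pos,R), n rows per each; prints rows, with rounding fed back"""
    T=pose() if T0 is None else T0.copy(); rows=[]
    for (p,R),k,gg in zip(wps,n,g):
        p0=T[:3,3].copy();R0=T[:3,:3].copy(); rv=Ro.from_matrix(R0.T@R).as_rotvec()
        for i in range(1,k+1):
            pt=p0+(np.array(p)-p0)*i/k; Rt=R0@Ro.from_rotvec(rv*i/k).as_matrix()
            d=np.round(T[:3,:3].T@(pt-T[:3,3]),4); a=np.round(Ro.from_matrix(T[:3,:3].T@Rt).as_rotvec(degrees=True),1)
            T[:3,3]+=T[:3,:3]@d; T[:3,:3]=T[:3,:3]@Ro.from_rotvec(a,degrees=True).as_matrix()
            rows.append([float(x) for x in d]+[float(x)+0 for x in a]+[gg])
    print("["+",".join("["+",".join(f"{x:g}" for x in r)+"]" for r in rows)+"]",len(rows)); 
    return T
E
python3 - <<'E'
from h import *
np.set_printoptions(precision=4,suppress=True)
print(pose())
plan([((0.40,0.0,0.30),Rlean(0,0))],[10],[1])
E
```

```text
[[-0.      0.3984 -0.9172  0.2391]
 [ 0.     -0.9172 -0.3984 -0.5503]
 [-1.     -0.     -0.      0.1971]
 [ 0.      0.      0.      1.    ]]
[[-0.0103,-0.0441,-0.0367,-15.7,0,0,1],[-0.0103,-0.0325,-0.0472,-15.6,0,0,1],[-0.0103,-0.0185,-0.0542,-15.7,0,0,1],[-0.0102,-0.0033,-0.0573,-15.6,0,0,1],[-0.0103,0.0123,-0.056,-15.7,0,0,1],[-0.0103,0.027,-0.0506,-15.6,0,0,1],[-0.0103,0.0396,-0.0414,-15.7,0,0,1],[-0.0103,0.0494,-0.0292,-15.6,0,0,1],[-0.0103,0.0553,-0.0149,-15.7,0,0,1],[-0.0103,0.0574,0.0007,-15.6,0,0,1]] 10
```

```bash
python3 - <<'E'
from h import *
plan([((0.40,0.0,0.30),Rlean(0,0))],[20],[1])
E
```

```text
[[-0.0051,-0.022,-0.0183,-7.8,0,0,1],[-0.0052,-0.0194,-0.0212,-7.9,0,0,1],[-0.0051,-0.0162,-0.0236,-7.8,0,0,1],[-0.0052,-0.0129,-0.0256,-7.8,0,0,1],[-0.0051,-0.0093,-0.0271,-7.8,0,0,1],[-0.0052,-0.0055,-0.0282,-7.9,0,0,1],[-0.0051,-0.0016,-0.0286,-7.8,0,0,1],[-0.0051,0.0023,-0.0286,-7.8,0,0,1],[-0.0052,0.0061,-0.028,-7.8,0,0,1],[-0.0051,0.0099,-0.0269,-7.9,0,0,1],[-0.0052,0.0135,-0.0253,-7.8,0,0,1],[-0.0051,0.0168,-0.0232,-7.8,0,0,1],[-0.0052,0.0198,-0.0207,-7.8,0,0,1],[-0.0051,0.0224,-0.0179,-7.9,0,0,1],[-0.0052,0.0247,-0.0146,-7.8,0,0,1],[-0.0051,0.0264,-0.0111,-7.8,0,0,1],[-0.0051,0.0277,-0.0074,-7.8,0,0,1],[-0.0052,0.0285,-0.0036,-7.9,0,0,1],[-0.0051,0.0286,0.0003,-7.8,0,0,1],[-0.0052,0.0284,0.0042,-7.8,0,0,1]] 20
```

>>> {"api": "step_arm", "payload": {"motion": [[-0.005,-0.022,-0.018,-7.8,0,0,1],[-0.005,-0.019,-0.021,-7.9,0,0,1],[-0.005,-0.016,-0.024,-7.8,0,0,1],[-0.005,-0.013,-0.026,-7.8,0,0,1],[-0.005,-0.009,-0.027,-7.8,0,0,1],[-0.005,-0.006,-0.028,-7.9,0,0,1],[-0.005,-0.002,-0.029,-7.8,0,0,1],[-0.005,0.002,-0.029,-7.8,0,0,1],[-0.005,0.006,-0.028,-7.8,0,0,1],[-0.005,0.01,-0.027,-7.9,0,0,1]]}}

```text
time: 2.8
tcp_pos: [0.3193, -0.2735, 0.2474]
tcp_rot: [38.1, 90.0, -39.9]
contact_force: [0.1, -0.2, -1.2]
width: 1.003
```

>>> {"api": "step_arm", "payload": {"motion": [[-0.005,0.0135,-0.025,-7.8,0,0,1],[-0.005,0.017,-0.023,-7.8,0,0,1],[-0.005,0.02,-0.021,-7.8,0,0,1],[-0.005,0.022,-0.018,-7.9,0,0,1],[-0.005,0.025,-0.015,-7.8,0,0,1],[-0.005,0.026,-0.011,-7.8,0,0,1],[-0.005,0.028,-0.007,-7.8,0,0,1],[-0.005,0.0285,-0.004,-7.9,0,0,1],[-0.005,0.029,0,-7.8,0,0,1],[-0.005,0.028,0.004,-7.8,0,0,1]]}}

```text
time: 4.05
tcp_pos: [0.3992, 0.0019, 0.2975]
tcp_rot: [-11.3, 90.0, -11.0]
contact_force: [0.2, -0.7, 0.0]
width: 0.999
```

```bash
python3 - <<'E'
from h import *
st=robot.read_state(); print(st['time'],st['joint_pos'].round(1),st['tcp_pos'].round(4),pose().round(3))
im=read_camera("wrist"); cv2.imwrite("pics/w1.png",im[:,:,::-1])
im=read_camera("top"); cv2.imwrite("pics/t1.png",im[:,:,::-1])
for t in ["port","pedestal","stub","bail","hook","fork","rest_top"]:
    for c in["wrist"]: print(t,c,[(round(d['p'],2),[round(x,1) for x in d['extent']]) for d in nets.search_frame(c,t)[:3]])
E
```

```text
4.05 [ -7.1 -25.6 104.5  -0.  101.  -97.3] [0.3992 0.0019 0.2975] [[ 0.001 -0.004  1.     0.399]
 [-0.     1.     0.004  0.002]
 [-1.    -0.     0.001  0.297]
 [ 0.     0.     0.     1.   ]]
port wrist [(0.96, [409.4, 359.4, 167.3, 188.4])]
pedestal wrist [(0.72, [406.6, 349.2, 26.8, 36.2])]
stub wrist [(0.67, [394.1, 355.4, 19.0, 29.5]), (0.38, [556.8, 258.1, 63.3, 57.2])]
bail wrist [(0.56, [391.1, 354.1, 21.0, 29.1])]
hook wrist [(0.56, [227.2, 308.5, 48.5, 82.3]), (0.52, [556.5, 259.9, 62.5, 54.9])]
fork wrist [(0.8, [240.7, 295.1, 96.0, 122.4])]
rest_top wrist [(0.83, [556.2, 258.4, 62.9, 55.1]), (0.7, [408.3, 360.4, 170.0, 190.9])]
```

View pics/w1.png

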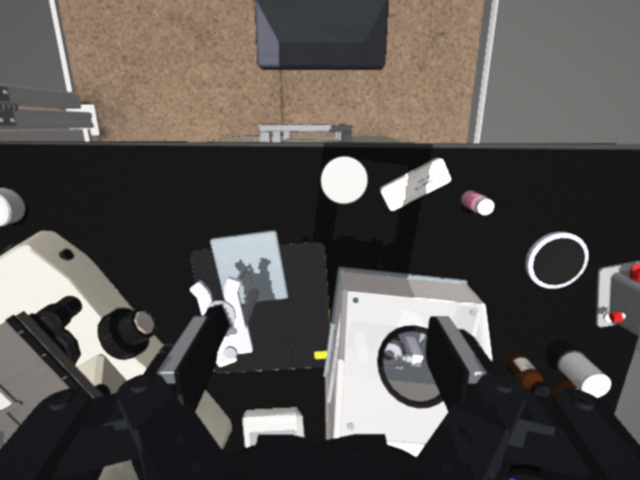

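```bash
python3 - <<'E'
import cv2
im=cv2.imread("pics/w1.png")
a=cv2.resize(im[220:380,170:300],None,fx=4.5,fy=4.5,interpolation=cv2.INTER_CUBIC)
cv2.imwrite("pics/w1a.png",a[:600])
b=cv2.resize(im[260:460,320:500],None,fx=3,fy=3,interpolation=cv2.INTER_CUBIC); cv2.imwrite("pics/w1b.png",b)
E
```

```text
(no output)
```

View pics/w1a.png

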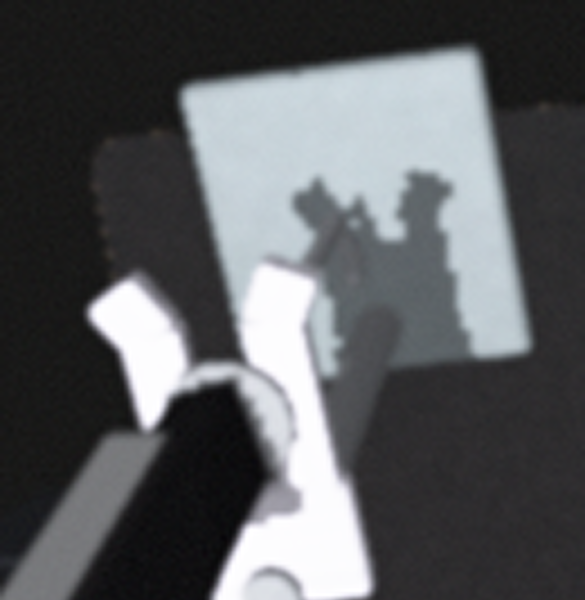

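View pics/w1b.png

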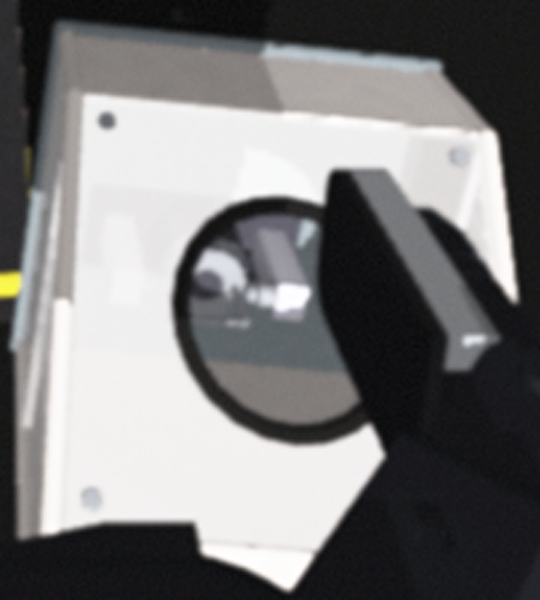

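```bash
python3 - <<'E'
from h import *
plan([((0.48,-0.095,0.30),Rlean(0,0))],[5],[1])
E
```

```text
[[-0.0006,-0.019,0.0163,0,0,0,1],[-0.0006,-0.0191,0.0163,-0.1,0,0,1],[-0.0006,-0.019,0.0162,0,0,0,1],[-0.0006,-0.0191,0.0162,0,0,0,1],[-0.0006,-0.019,0.0163,0,0,0,1]] 5
```

>>> {"api": "step_arm", "payload": {"motion": [[0,-0.012,0.01,0,0,0,1],[0,-0.012,0.01,0,0,0,1],[0,-0.012,0.01,0,0,0,1],[0,-0.012,0.01,0,0,0,1],[0,-0.012,0.01,0,0,0,1],[0,-0.012,0.01,0,0,0,1],[0,-0.012,0.01,0,0,0,1],[0,-0.012,0.01,0,0,0,1],[0,0,0,0,0,0,1],[0,0,0,0,0,0,1]]}}

```text
time: 5.75
tcp_pos: [0.4789, -0.0949, 0.297]
tcp_rot: [138.0, 90.0, 138.0]
contact_force: [0.4, -0.2, 0.1]
width: 1.002
```

```bash
python3 - <<'E'
from h import *
st=robot.read_state(); print(st['time'],st['joint_pos'].round(1),st['tcp_pos'].round(4))
im=read_camera("wrist"); cv2.imwrite("pics/w2.png",im[:,:,::-1])
for t in ["hook","fork","hook_seat"]:
    for c in["wrist"]: print(t,c,[(round(d['p'],2),[round(x,1) for x in d['extent']]) for d in nets.search_frame(c,t)[:3]])
cv2.imwrite("pics/w2a.png",cv2.resize(im[130:400,220:440,::-1],None,fx=2.7,fy=2.7)[:600])
im=read_camera("top");cv2.imwrite("pics/t2.png",im[:,:,::-1])
E
```

```text
5.75 [ -17.2  -11.1   93.1    0.    98.  -107.2] [ 0.4789 -0.0949  0.297 ]
hook wrist [(0.65, [318.4, 242.9, 31.5, 71.5])]
fork wrist [(0.72, [320.0, 241.6, 32.7, 72.5]), (0.67, [320.4, 229.6, 78.3, 115.5])]
hook_seat wrist [(0.7, [319.1, 244.9, 31.4, 67.2])]
```

View pics/w2.png

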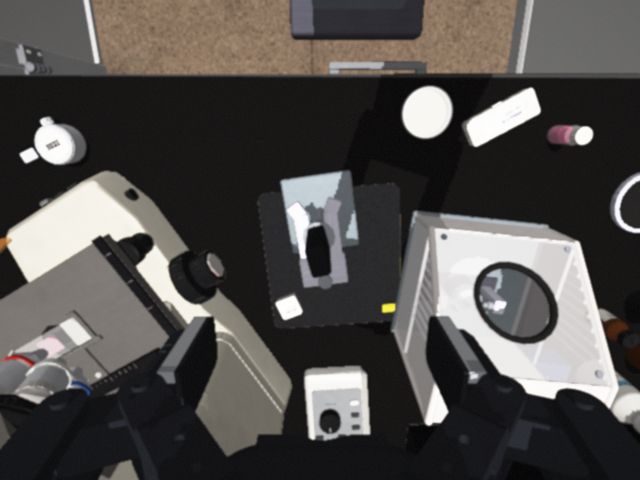

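View pics/w2a.png

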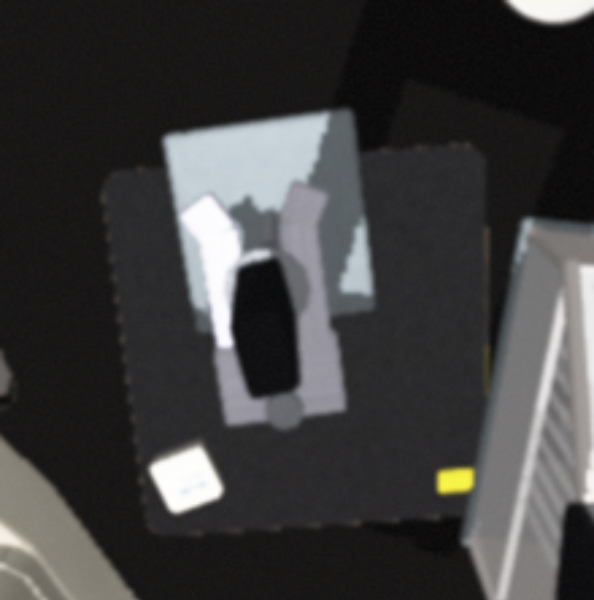

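View pics/t2.png

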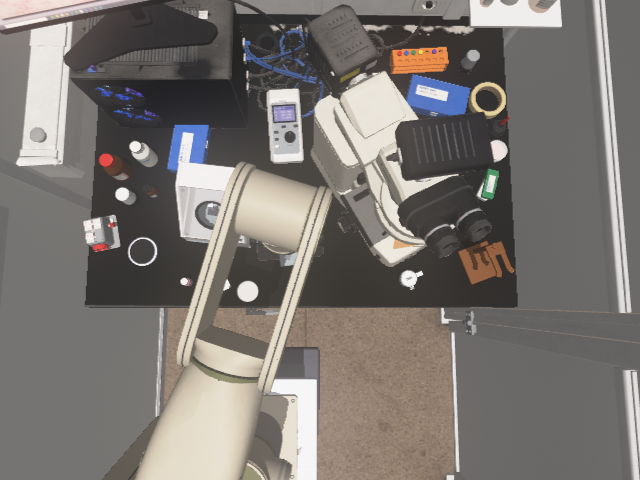

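```bash
python3 - <<'E'
from h import *
np.set_printoptions(precision=4,suppress=True)
st=robot.read_state()
f=lambda u,v,z:px2w("wrist",220+u/2.7,130+v/2.7,z)
h=f(267,345,.216);po=f(285,410,.154);l=f(205,212,.15);r=f(308,193,.15)
print(h,po,l,r,(l+r)/2)
c1=f(231,424,.15);c2=f(346,409,.15);print("fork back",c1,c2)
print("handle far edge",f(250,398,.216),f(300,388,.216), "near", f(233,300,.216),f(290,293,.216))
d=po-(l+r)/2;print(np.degrees(np.arctan2(d[1],d[0])), po-.045*d/np.linalg.norm(d))
E
```

```text
[ 0.4942 -0.097   0.216 ] [ 0.5417 -0.0911  0.154 ] [ 0.4715 -0.118   0.15  ] [ 0.4651 -0.0838  0.15  ] [ 0.4683 -0.1009  0.15  ]
fork back [ 0.549  -0.1104  0.15  ] [ 0.5431 -0.0693  0.15  ]
handle far edge [ 0.5102 -0.1018  0.216 ] [ 0.5071 -0.0877  0.216 ] near [ 0.4811 -0.1063  0.216 ] [ 0.4791 -0.0907  0.216 ]
7.592434433348136 [ 0.4972 -0.097   0.1516]
```

```bash
python3 - <<'E'
from h import *
plan([((0.4965,-0.097,0.27),Rlean(7.6,0)),((0.4965,-0.097,0.168),Rlean(7.6,0))],[2,5],[1,1])
E
```

```text
[[0.0136,-0.0012,0.0088,-3.8,0,0,1],[0.0137,-0.0017,0.0087,-3.8,0,0,1],[0.0204,0,-0,0,0,0,1],[0.0204,0,-0,0,0,0,1],[0.0204,0,-0,0,0,0,1],[0.0204,0,-0,0,0,0,1],[0.0204,0,-0,0,0,0,1]] 7
```

>>> {"api": "step_arm", "payload": {"motion": [[0.0136,-0.0012,0.0088,-3.8,0,0,1],[0.0137,-0.0017,0.0087,-3.8,0,0,1],[0.0204,0,0,0,0,0,1],[0.0204,0,0,0,0,0,1],[0.0204,0,0,0,0,0,1],[0.0204,0,0,0,0,0,1],[0.0204,0,0,0,0,0,1],[0,0,0,0,0,0,1],[0,0,0,0,0,0,-1],[0,0,0,0,0,0,-1]]}}

```text
time: 7.25
tcp_pos: [0.4972, -0.0976, 0.1689]
tcp_rot: [-24.7, 89.9, -17.1]
contact_force: [-0.0, -0.1, -0.0]
width: 0.607
```

```bash
python3 - <<'E'
from h import *
st=robot.read_state(); print(st['time'],st['joint_pos'].round(1),st['tcp_pos'].round(4),st['contact_force'].round(1),st['torque'].round(2),st['width'],pose().round(3))
im=read_camera("wrist"); cv2.imwrite("pics/w3.png",im[:,:,::-1])
E
```

```text
7.25 [ -16.9   -6.4  102.2   -0.    84.1 -114.5] [ 0.4972 -0.0976  0.1689] [-0.  -0.1 -0. ] [ 0.04  0.05 -0.03] 0.6067808390018183 [[ 0.002 -0.132  0.991  0.497]
 [-0.001  0.991  0.132 -0.098]
 [-1.    -0.001  0.002  0.169]
 [ 0.     0.     0.     1.   ]]
```

View pics/w3.png

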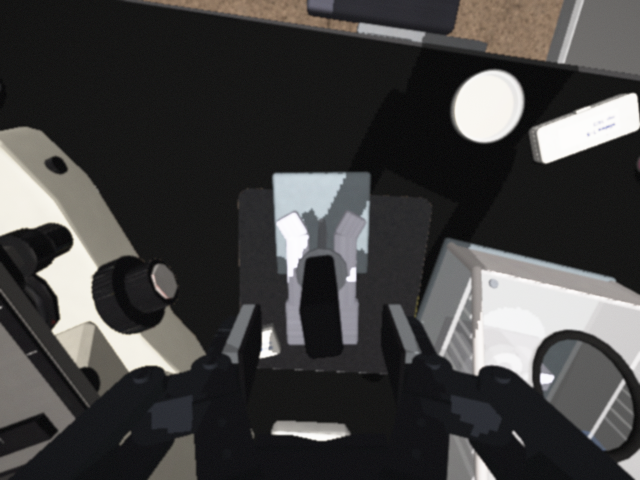

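>>> {"api": "step_arm", "payload": {"motion": [[0,0,0,0,0,0,-1],[0,0,0,0,0,0,-1],[0,0,0,0,0,0,-1],[0,0,0,0,0,0,-1],[0,0,0,0,0,0,-1],[-0.005,0,0,0,0,0,-1],[-0.005,0,0,0,0,0,-1],[-0.005,0,0,0,0,0,-1],[-0.005,0,0,0,0,0,-1],[0,0,0,0,0,0,-1]]}}

```text
time: 8.55
tcp_pos: [0.4969, -0.0975, 0.1884]
tcp_rot: [-25.9, 89.9, -18.3]
contact_force: [-0.2, 0.4, -0.7]
width: 0.17
```

```bash
python3 - <<'E'
from h import *
st=robot.read_state(); print(st['time'],st['tcp_pos'].round(4),st['contact_force'].round(1),st['torque'].round(2),st['width'])
im=read_camera("wrist"); cv2.imwrite("pics/w4.png",im[:,:,::-1])
E
```

```text
8.55 [ 0.4969 -0.0975  0.1884] [-0.2  0.4 -0.7] [ 0.02 -0.03 -0.05] 0.1698612799497502
```

View pics/w4.png

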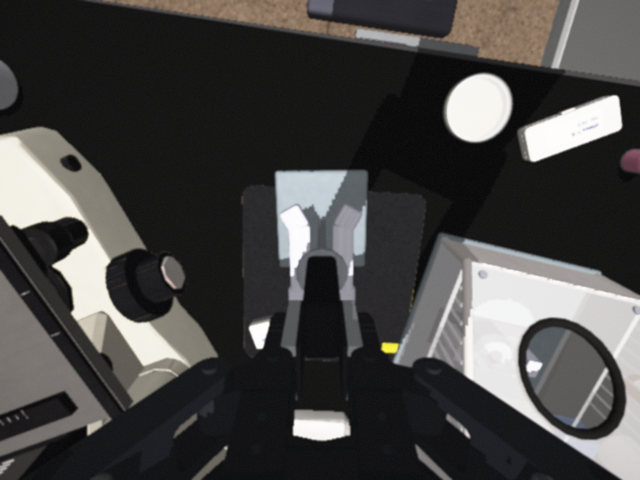

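```bash
python3 - <<'E'
from h import *
plan([((0.4325,-0.106,0.195),Rlean(7.6,0)),((0.45,0.06,0.27),Rlean(0,.45))],[6,12],[-1,-1])
E
```

```text
[[-0.0012,-0,-0.0108,0,0,0,-1],[-0.0011,-0,-0.0108,0,0,0,-1],[-0.0012,-0,-0.0108,0,0,0,-1],[-0.0012,-0,-0.0108,0,0,0,-1],[-0.0011,-0,-0.0108,0,0,0,-1],[-0.0012,-0,-0.0108,0,0,0,-1],[-0.0063,0.0135,0.0033,0.6,-2.1,-0.1,-1],[-0.0061,0.0136,0.0033,0.6,-2.2,-0.2,-1],[-0.0061,0.0135,0.0035,0.7,-2.1,-0.1,-1],[-0.0059,0.0136,0.0035,0.6,-2.2,-0.2,-1],[-0.0059,0.0136,0.0036,0.6,-2.1,-0.1,-1],[-0.0058,0.0136,0.0036,0.6,-2.2,-0.1,-1],[-0.0056,0.0137,0.0038,0.6,-2.1,-0.2,-1],[-0.0056,0.0137,0.0038,0.7,-2.1,-0.1,-1],[-0.0054,0.0137,0.0038,0.6,-2.2,-0.2,-1],[-0.0054,0.0137,0.0039,0.6,-2.1,-0.1,-1],[-0.0052,0.0138,0.004,0.6,-2.2,-0.2,-1],[-0.0051,0.0138,0.004,0.7,-2.1,-0.1,-1]] 18
```

>>> {"api": "step_arm", "payload": {"motion": [[-0.001,0,-0.011,0,0,0,-1],[-0.001,0,-0.011,0,0,0,-1],[-0.001,0,-0.011,0,0,0,-1],[-0.001,0,-0.011,0,0,0,-1],[-0.001,0,-0.011,0,0,0,-1],[-0.001,0,-0.011,0,0,0,-1],[-0.0063,0.0135,0.0033,0.6,-2.1,-0.1,-1],[-0.006,0.0136,0.0033,0.6,-2.2,-0.2,-1],[-0.006,0.0135,0.0035,0.7,-2.1,-0.1,-1],[-0.006,0.0136,0.0035,0.6,-2.2,-0.2,-1]]}}

```text
time: 9.85
tcp_pos: [0.4367, -0.0505, 0.2189]
tcp_rot: [-2.7, 81.3, 2.3]
contact_force: [0.2, -0.2, -0.1]
width: 0.164
```

>>> {"api": "step_arm", "payload": {"motion": [[-0.006,0.0136,0.0036,0.6,-2.1,-0.1,-1],[-0.006,0.0136,0.0036,0.6,-2.2,-0.1,-1],[-0.0056,0.0137,0.0038,0.6,-2.1,-0.2,-1],[-0.0056,0.0137,0.0038,0.7,-2.1,-0.1,-1],[-0.0054,0.0137,0.0038,0.6,-2.2,-0.2,-1],[-0.0054,0.0137,0.0039,0.6,-2.1,-0.1,-1],[-0.0052,0.0138,0.004,0.6,-2.2,-0.2,-1],[-0.005,0.0138,0.004,0.7,-2.1,-0.1,-1],[0,0,0,0,0,0,-1],[0,0,0,0,0,0,-1]]}}

```text
time: 11.1
tcp_pos: [0.4484, 0.0596, 0.2687]
tcp_rot: [-0.0, 64.3, -0.0]
contact_force: [1.0, -0.6, -0.8]
width: 0.168
```

```bash
python3 - <<'E'
from h import *
st=robot.read_state(); print(st['time'],st['joint_pos'].round(1),st['tcp_pos'].round(4),st['contact_force'].round(1),st['width']); print(pose().round(3))
im=read_camera("wrist"); cv2.imwrite("pics/w5.png",im[:,:,::-1])
for t in ["port","pedestal","stub","bail","hook","hook_seat"]:
    for c in["wrist"]: print(t,c,[(round(d['p'],2),[round(x,1) for x in d['extent']]) for d in nets.search_frame(c,t)[:3]])
cv2.imwrite("pics/w5a.png",cv2.resize(im[150:350,280:480,::-1],None,fx=3,fy=3,interpolation=cv2.INTER_CUBIC))
E
```

```text
11.1 [  1.7 -48.4 125.3  -0.8  77.4 -88.2] [0.4484 0.0596 0.2687] [ 1.  -0.6 -0.8] 0.16751716310311843
[[ 0.434  0.     0.901  0.448]
 [-0.     1.    -0.     0.06 ]
 [-0.901 -0.     0.434  0.269]
 [ 0.     0.     0.     1.   ]]
port wrist [(0.94, [369.7, 251.3, 175.0, 225.7])]
pedestal wrist [(0.81, [371.7, 235.8, 29.4, 28.9])]
stub wrist [(0.81, [349.0, 239.7, 27.4, 31.2])]
bail wrist [(0.74, [495.4, 253.8, 35.8, 50.7]), (0.45, [350.6, 237.6, 24.3, 31.5])]
hook wrist [(0.9, [322.1, 287.2, 52.8, 138.8]), (0.68, [348.1, 239.2, 27.5, 27.7])]
hook_seat wrist [(0.43, [468.0, 58.9, 36.2, 38.2])]
```

View pics/w5.png

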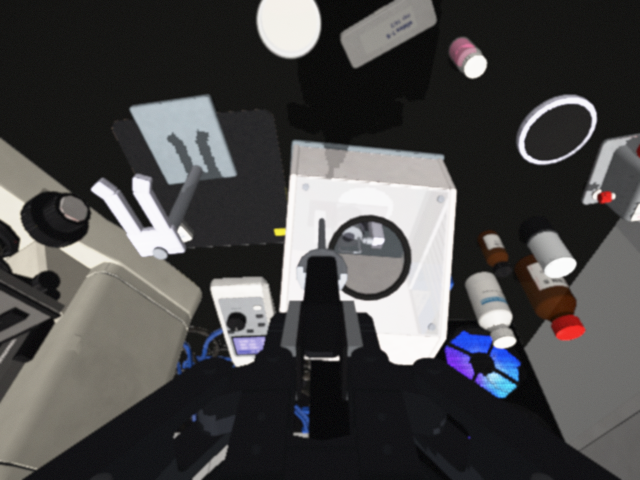

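View pics/w5a.png

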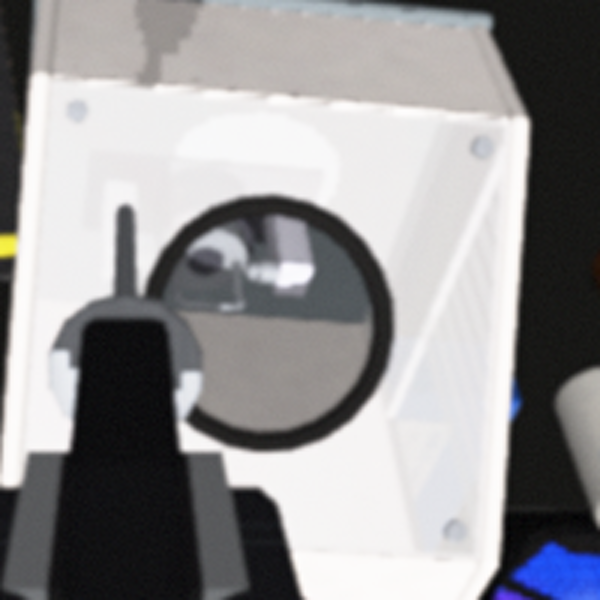

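```bash
python3 - <<'E'
from h import *
np.set_printoptions(precision=4,suppress=True)
f=lambda u,v,z:px2w("wrist",280+u/3,150+v/3,z)
im=cv2.imread("pics/w5.png")
cv2.imwrite("pics/w5b.png",cv2.resize(im[215:275,325:405],None,fx=10,fy=10,interpolation=cv2.INTER_CUBIC))
print("bar",f(180,303,.0775),f(212,306,.0775),f(242,308,.0775))
# port ring: guess centre crop (271,322)
for z in (.12,.125,.13,.135): print("port",f(271,322,z), px2w("top",85+382/3,140+226/3,z))
for n,u,v,z in (("fl",33,72,.07),("fr",526,117,.07)): print(n,f(u,v,z))
for n,u,v,z in (("base fl",40,0,0),("base fr",492,20,.0)): print(n,f(u,v,z))
# hook foot predicted
T=pose()
hk=lambda p:T[:3,3]+T[:3,:3]@np.array([-(p[2]+.017),p[1],p[0]])
for p in [(0,0,-.15),(.0144,0,-.157),(.0179,0,-.1498),(.0072,0,-.1535),(0,0,-.036)]: print(p,hk(p),(w2px("wrist",hk(p))-[280,150])*3)
E
```

```text
bar [0.6145 0.0817 0.0775] [0.6163 0.0948 0.0775] [0.6174 0.107  0.0775]
port [0.5816 0.1114 0.12  ] [0.5776 0.1116 0.12  ]
port [0.5764 0.1104 0.125 ] [0.5767 0.1106 0.125 ]
port [0.5712 0.1095 0.13  ] [0.5758 0.1095 0.13  ]
port [0.566  0.1085 0.135 ] [0.5749 0.1085 0.135 ]
fl [0.5097 0.0279 0.07  ]
fr [0.5287 0.202  0.07  ]
base fl [0.5219 0.0259 0.    ]
base fr [0.5312 0.2073 0.    ]
(0, 0, -0.15) [0.5064 0.0595 0.1489] [[125.5119 213.8075]]
(0.0144, 0, -0.157) [0.5224 0.0595 0.1488] [[125.4379 254.4272]]
(0.0179, 0, -0.1498) [0.5225 0.0595 0.1568] [[125.4782 272.8693]]
(0.0072, 0, -0.1535) [0.5144 0.0595 0.1489] [[125.4743 234.4689]]
(0, 0, -0.036) [0.457  0.0596 0.2516] [[126.6927 365.3065]]
```

View pics/w5b.png

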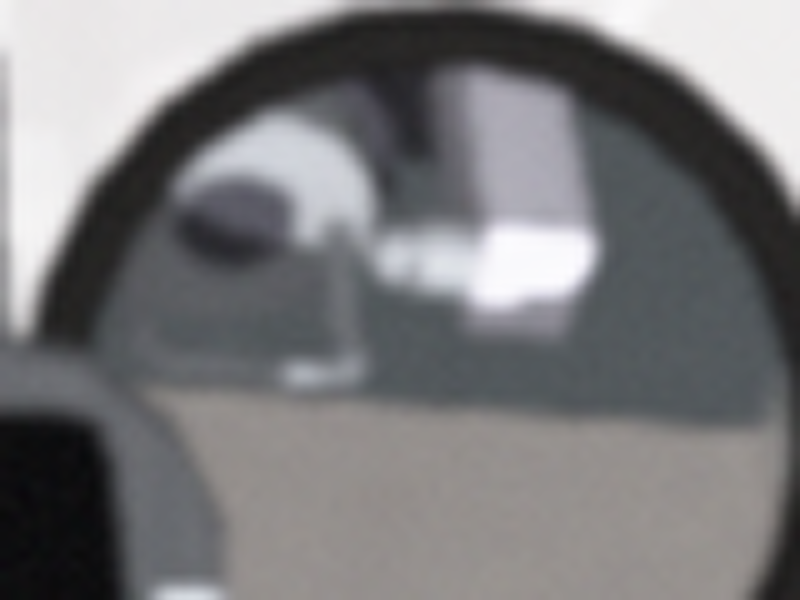

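```bash
python3 - <<'E'
from h import *
np.set_printoptions(precision=4,suppress=True)
f=lambda u,v,z:px2w("wrist",325+u/10,215+v/10,z)
a=f(355,372,.0775);b=f(145,360,.0775);print(a,b,np.linalg.norm(a-b),(a+b)/2,np.degrees(np.arctan2(-(a-b)[0],(a-b)[1])))
im=cv2.imread("pics/w5.png")[215:275,325:405]
im=cv2.convertScaleAbs(im,alpha=1.0)
g=cv2.createCLAHE(4,(4,4)).apply(cv2.cvtColor(im,cv2.COLOR_BGR2GRAY))
cv2.imwrite("pics/w5c.png",cv2.resize(g,None,fx=10,fy=10,interpolation=cv2.INTER_CUBIC))
E
```

```text
[0.6166 0.1068 0.0775] [0.6145 0.0811 0.0775] 0.025750112114139856 [0.6156 0.0939 0.0775] -4.713036068715083
```

View pics/w5c.png

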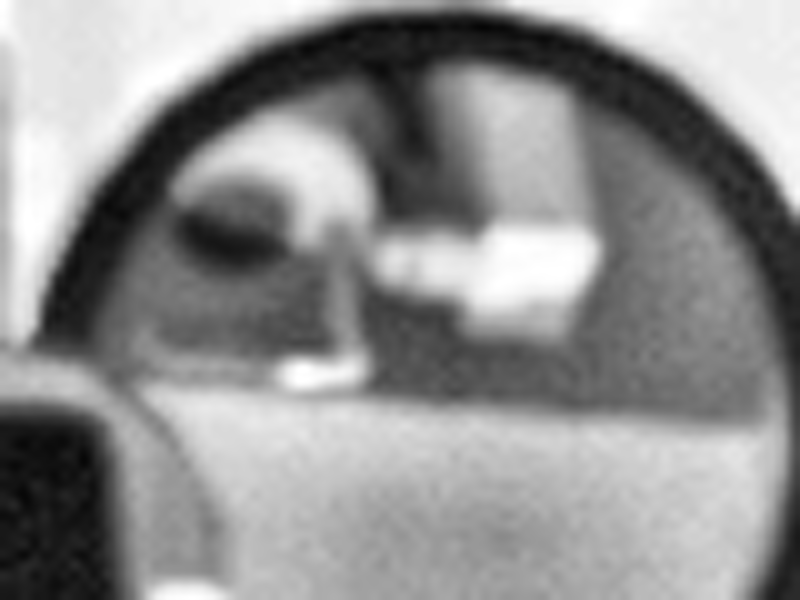

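```bash
cat >> h.py <<'E'
BO=np.array([.604,.106,0]); BY=-6.0
BAIL=np.array([.6155,.0945,.0775])
RB=Ro.from_euler('z',BY,degrees=True).as_matrix()
def b2w(p): return BO+RB@np.array(p)
SEAT_T=np.array([.1365,0,.0072])
def tcp_for_seat(s,R): return np.array(s)-R@SEAT_T
def seat(T=None): T=pose() if T is None else T; return T[:3,3]+T[:3,:3]@SEAT_T
E
python3 - <<'E'
from h import *
np.set_printoptions(precision=4,suppress=True)
f=lambda u,v,z:px2w("wrist",325+u/10,215+v/10,z)
print("bail local",RB.T@(BAIL-BO), "housing top local",RB.T@(f(530,262,.059)-BO))
R=Rlean(-6,.45)
P1=b2w((-.058,-.005,.153));P2=b2w((-.012,-.007,.107))
T=plan([(tcp_for_seat(P1,R),R),(tcp_for_seat(P2,R),R)],[5,5],[-1,-1])
print(seat(T),P2)
E
```

```text
bail local [ 0.0126 -0.0102  0.0775] housing top local [0.0092 0.0252 0.059 ]
[[0.002,0.0109,0.006,1.1,0,-0.5,-1],[0.0019,0.011,0.0058,1,0,-0.5,-1],[0.0018,0.0112,0.0057,1.1,0,-0.6,-1],[0.0017,0.0112,0.0054,1.1,-0.1,-0.5,-1],[0.0016,0.0114,0.0052,1,0,-0.5,-1],[0.0123,-0.0004,0.0043,0,0,0,-1],[0.0123,-0.0004,0.0042,0,0,0,-1],[0.0123,-0.0004,0.0043,0,0,0,-1],[0.0123,-0.0004,0.0043,0,0,0,-1],[0.0123,-0.0004,0.0042,0,0,0,-1]] 10
[0.5914 0.1003 0.107 ] [0.5913 0.1003 0.107 ]
```

>>> {"api": "step_arm", "payload": {"motion": [[0.002,0.011,0.006,1.1,0,-0.5,-1],[0.002,0.011,0.006,1,0,-0.5,-1],[0.002,0.011,0.0055,1.1,0,-0.6,-1],[0.0015,0.011,0.0055,1.1,0,-0.5,-1],[0.0015,0.0115,0.005,1,0,-0.5,-1],[0.0123,-0.0004,0.0043,0,0,0,-1],[0.0123,-0.0004,0.0042,0,0,0,-1],[0.0123,-0.0004,0.0043,0,0,0,-1],[0.0123,-0.0004,0.0043,0,0,0,-1],[0.0123,-0.0004,0.0042,0,0,0,-1]]}}

```text
time: 12.7
tcp_pos: [0.5262, 0.1069, 0.226]
tcp_rot: [-0.0, 64.3, -6.0]
contact_force: [0.5, 0.7, -0.4]
width: 0.167
```

```bash
python3 - <<'E'
from h import *
np.set_printoptions(precision=4,suppress=True)
st=robot.read_state(); print(st['time'],st['joint_pos'].round(1),st['tcp_pos'].round(4),st['contact_force'].round(1),st['width']); print(seat())
im=read_camera("wrist"); cv2.imwrite("pics/w6.png",im[:,:,::-1])
cv2.imwrite("pics/w6a.png",cv2.resize(im[170:290,260:420,::-1],None,fx=5,fy=5,interpolation=cv2.INTER_CUBIC))
im=read_camera("side"); cv2.imwrite("pics/s6a.png",cv2.resize(im[180:330,180:300,::-1],None,fx=4,fy=4,interpolation=cv2.INTER_CUBIC))
E
```

```text
12.7 [ 11.6 -29.6 118.8  -8.3  66.4 -70.7] [0.5262 0.1069 0.226 ] [ 0.5  0.7 -0.4] 0.16688267603646023
[0.5915 0.1    0.1061]
```

View pics/w6a.png

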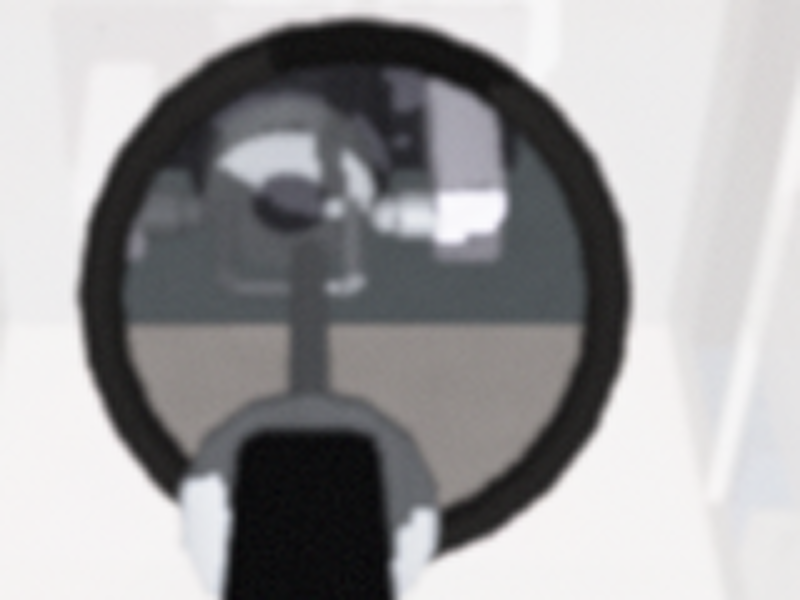

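View pics/s6a.png

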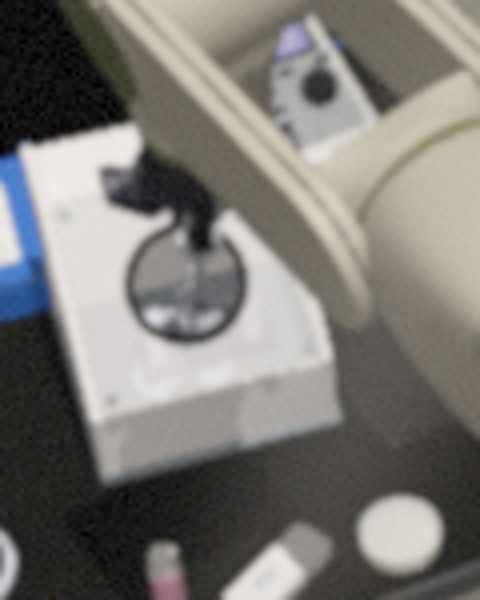

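```bash
python3 - <<'E'
from h import *
np.set_printoptions(precision=4,suppress=True)
f=lambda u,v,z:px2w("wrist",260+u/5,170+v/5,z)
a,b=f(224,288,.0775),f(360,284,.0775);print(a,b,(a+b)/2,np.linalg.norm(a-b))
B=(a+b)/2;print(np.degrees(np.arctan2(-(b-a)[0],(b-a)[1])))
T=pose()
hk=lambda p:T[:3,3]+T[:3,:3]@np.array([-(p[2]+.017),p[1],p[0]])
for p in [(0,0,-.153),(0,0,-.15),(.0072,0,-.1535),(.0179,0,-.1498),(0,0,-.036)]: print(p,(w2px("wrist",hk(p))-[260,170])*5)
E
```

```text
[0.6122 0.081  0.0775] [0.6139 0.1076 0.0775] [0.613  0.0943 0.0775] 0.026718704937006198
-3.706269357305579
(0, 0, -0.153) [[308.3682 251.7901]]
(0, 0, -0.15) [[308.3961 256.1361]]
(0.0072, 0, -0.1535) [[308.3471 290.5812]]
(0.0179, 0, -0.1498) [[308.3562 354.5901]]
(0, 0, -0.036) [[310.015  508.5401]]
```

```bash
sed -i 's/^BAIL=.*/BAIL=np.array([.614,.0943,.0775])/; s/^SEAT_T=.*/SEAT_T=np.array([.1365,0,.0085])/' h.py; python3 - <<'E'
from h import *
np.set_printoptions(precision=4,suppress=True)
R=Rlean(-6,.45)
P3=BAIL-.022*RB[:,0]; P3[2]=.059
T=plan([(tcp_for_seat(P3,R),R)],[7],[-1,-1])
print(seat(),seat(T),P3)
E
```

```text
[[0.006,-0.0005,-0.0028,0,0,0,-1],[0.006,-0.0004,-0.0029,0,-0.1,0,-1],[0.0061,-0.0005,-0.0028,0,0,0,-1],[0.006,-0.0004,-0.0029,0,0,0,-1],[0.006,-0.0005,-0.0028,0,0,0,-1],[0.006,-0.0004,-0.0029,0,-0.1,0,-1],[0.006,-0.0005,-0.0029,0,0,0,-1]] 7
[0.5918 0.0997 0.1054] [0.5921 0.0964 0.059 ] [0.5921 0.0966 0.059 ]
```

>>> {"api": "step_arm", "payload": {"motion": [[0.006,-0.0005,-0.0028,0,0,0,-1],[0.006,-0.0005,-0.003,0,0,0,-1],[0.006,-0.0005,-0.0028,0,0,0,-1],[0.006,-0.0005,-0.003,0,0,0,-1],[0.006,-0.0005,-0.0028,0,0,0,-1],[0.006,-0.0005,-0.003,0,0,0,-1],[0.006,-0.0005,-0.003,0,0,0,-1],[0,0,0,0,0,0,-1],[0,0,0,0,0,0,-1],[0,0,0,0,0,0,-1]]}}

```text
time: 14.05
tcp_pos: [0.5254, 0.104, 0.1806]
tcp_rot: [-0.0, 64.2, -6.0]
contact_force: [-0.1, 0.3, -1.3]
width: 0.165
```

```bash
cat > look.py <<'E'
from h import *
import sys
np.set_printoptions(precision=4,suppress=True)
n=sys.argv[1]
st=robot.read_state(); print(st['time'],st['joint_pos'].round(1),st['tcp_pos'].round(4),st['contact_force'].round(1),st['width']); print(seat())
im=read_camera("wrist"); cv2.imwrite(f"pics/w{n}.png",im[:,:,::-1])
cv2.imwrite(f"pics/w{n}a.png",cv2.resize(im[170:290,260:420,::-1],None,fx=5,fy=5,interpolation=cv2.INTER_CUBIC))
E
python3 look.py 7; python3 -c "
from h import *
T=pose();hk=lambda p:T[:3,3]+T[:3,:3]@np.array([-(p[2]+.017),p[1],p[0]+.0013])
for p in [(0,0,-.15),(.0072,0,-.1535),(.0179,0,-.1498),(0,0,-.036)]: print(p,(w2px('wrist',hk(p))-[260,170])*5)
print((w2px('wrist',BAIL)-[260,170])*5)"
```

```text
14.05 [ 11.2 -28.8 122.9  -8.4  61.3 -70.4] [0.5254 0.104  0.1806] [-0.1  0.3 -1.3] 0.16499712212701406
[0.592  0.0971 0.0614]
(0, 0, -0.15) [[308.4039456  263.40554824]]
(0.0072, 0, -0.1535) [[308.35489225 297.68112057]]
(0.0179, 0, -0.1498) [[308.36408205 361.6109483 ]]
(0, 0, -0.036) [[310.02368293 519.0496321 ]]
[[305.93646382 450.17860448]]
```

View pics/w7a.png

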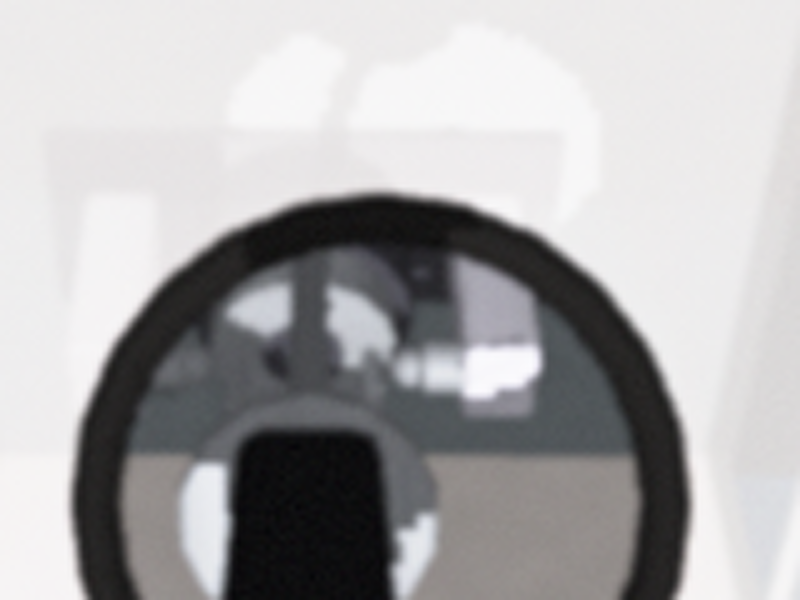

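```bash
python3 - <<'E'
from h import *
R=Rlean(-6,.45)
P3=BAIL-.020*RB[:,0]; P3[2]=.059
P4=BAIL+.0005*RB[:,0]; P4[2]=.059
T=plan([(tcp_for_seat(P3,R),R),(tcp_for_seat(P4,R),R)],[2,6],[-1,-1])
E
```

```text
[[0.0015,-0.0002,0.0005,0,0,0,-1],[0.0016,-0.0002,0.0004,0,0,0,-1],[0.0015,0,0.0031,0,0,0,-1],[0.0015,0,0.0031,0,0,0,-1],[0.0014,0,0.003,0,0,0,-1],[0.0015,0,0.0031,0,0,0,-1],[0.0015,0,0.0031,0,0,0,-1],[0.0015,0,0.0031,0,0,0,-1]] 8
```

>>> {"api": "step_arm", "payload": {"motion": [[0.0015,-0.0002,0.0005,0,0,0,-1],[0.0015,-0.0002,0.0005,0,0,0,-1],[0.0015,0,0.003,0,0,0,-1],[0.0015,0,0.003,0,0,0,-1],[0.0015,0,0.003,0,0,0,-1],[0.0015,0,0.003,0,0,0,-1],[0.0015,0,0.0031,0,0,0,-1],[0.0015,0,0.0031,0,0,0,-1],[0,0,0,0,0,0,-1],[0,0,0,0,0,0,-1]]}}

```text
time: 15.35
tcp_pos: [0.5474, 0.1012, 0.1776]
tcp_rot: [-0.0, 64.3, -6.0]
contact_force: [-0.1, -0.3, -0.4]
width: 0.166
```

```bash
python3 look.py 8; python3 -c "
from h import *
im=read_camera('side'); cv2.imwrite('pics/s8a.png',cv2.resize(im[180:330,180:300,::-1],None,fx=4,fy=4,interpolation=cv2.INTER_CUBIC))"
```

```text
15.35 [ 10.2 -24.7 120.4  -8.   59.7 -71.3] [0.5474 0.1012 0.1776] [-0.1 -0.3 -0.4] 0.16629404481621698
[0.6139 0.0942 0.0583]
```

View pics/w8a.png

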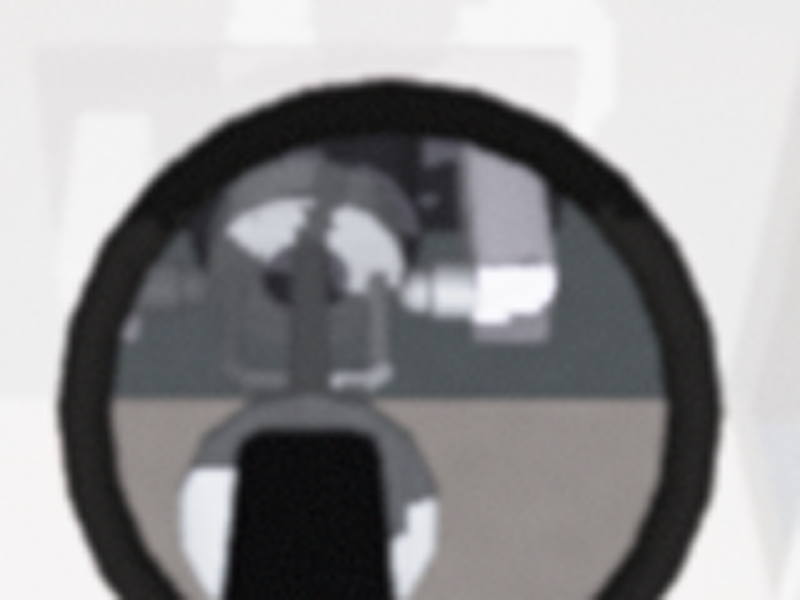

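View pics/s8a.png

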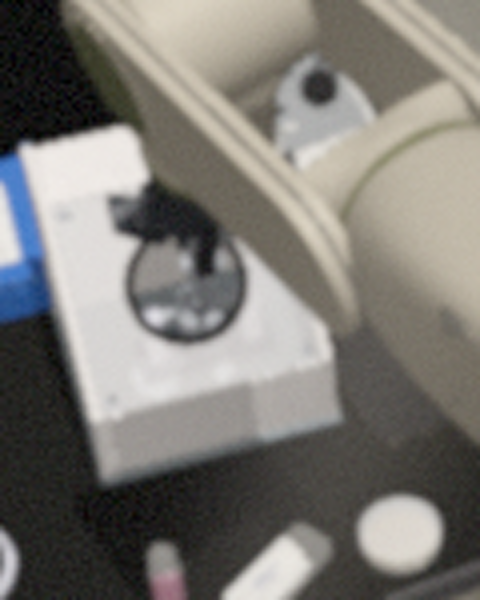

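```bash
python3 - <<'E'
from h import *
np.set_printoptions(precision=4,suppress=True)
C=cfw("wrist")
f=lambda u,v,z:px2w("wrist",260+u/5,170+v/5,z,C=C)
for v in (372,376,380): print(f(311,v,.0775))
T=pose()
hk=lambda p:T[:3,3]+T[:3,:3]@np.array([-(p[2]+.017),p[1],p[0]+.0013])
for p in [(0,0,-.15),(0.0144,0,-.157),(.0179,0,-.1498),(0,0,-.13)]: print(p,hk(p))
E
```

```text
[0.6138 0.0947 0.0775]
[0.6147 0.0946 0.0775]
[0.6157 0.0945 0.0775]
(0, 0, -0.15) [0.606  0.0951 0.0584]
(0.0144, 0, -0.157) [0.6219 0.0934 0.0583]
(0.0179, 0, -0.1498) [0.6219 0.0934 0.0663]
(0, 0, -0.13) [0.5973 0.096  0.0764]
```

>>> {"api": "step_arm", "payload": {"motion": [[-0.0027,0,0.0013,0,0,0,-1],[-0.0027,0,0.0013,0,0,0,-1],[-0.0027,0,0.0013,0,0,0,-1],[-0.0027,0,0.0013,0,0,0,-1],[-0.0018,0,0.0009,0,0,0,-1],[-0.0018,0,0.0009,0,0,0,-1],[-0.0018,0,0.0009,0,0,0,-1],[-0.0018,0,0.0009,0,0,0,-1],[-0.0018,0,0.0009,0,0,0,-1],[-0.0018,0,0.0009,0,0,0,-1]]}}

```text
time: 16.7
tcp_pos: [0.5478, 0.1014, 0.2021]
tcp_rot: [0.0, 64.2, -5.9]
contact_force: [0.0, 0.4, -1.7]
width: 0.169
```

```bash
python3 look.py 9
```

```text
16.7 [ 10.2 -25.5 118.5  -7.8  62.4 -71.8] [0.5478 0.1014 0.2021] [ 0.   0.4 -1.7] 0.1687279473309091
[0.6145 0.0945 0.0828]
```

View pics/w9a.png

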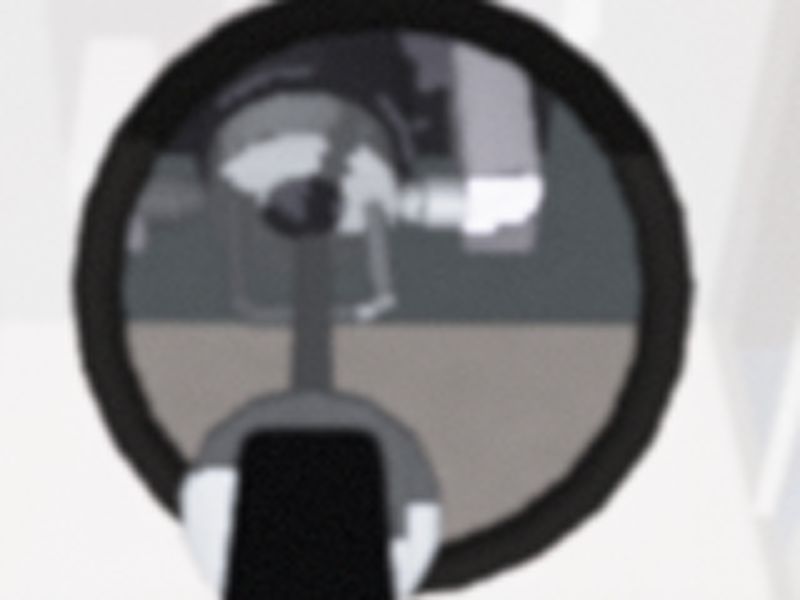

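>>> {"api": "step_arm", "payload": {"motion": [[-0.0018,0,0.0009,0,0,0,-1],[-0.0018,0,0.0009,0,0,0,-1],[-0.0018,0,0.0009,0,0,0,-1],[-0.0018,0,0.0009,0,0,0,-1],[-0.0018,0,0.0009,0,0,0,-1],[-0.0018,0,0.0009,0,0,0,-1],[-0.0018,0,0.0009,0,0,0,-1],[-0.0018,0,0.0009,0,0,0,-1],[-0.0018,0,0.0009,0,0,0,-1],[0,0,0,0,0,0,-1]]}}

```text
time: 18.0
tcp_pos: [0.548, 0.1012, 0.2201]
tcp_rot: [-0.0, 64.2, -6.0]
contact_force: [0.5, 0.1, -2.2]
width: 0.166
```

```bash
python3 look.py 10
```

```text
18.0 [ 10.1 -26.  116.9  -7.7  64.4 -72.1] [0.548  0.1012 0.2201] [ 0.5  0.1 -2.2] 0.16613532429720634
[0.6146 0.0942 0.1009]
```

View pics/w10a.png

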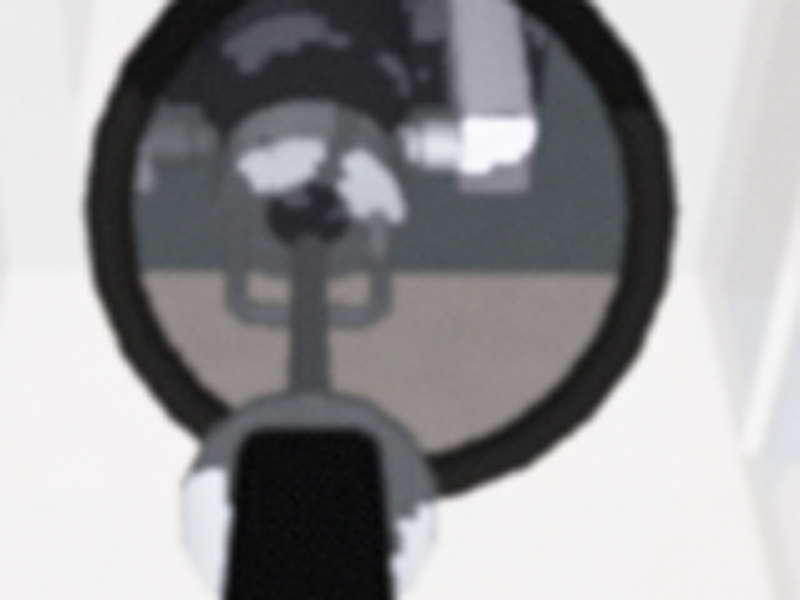

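```bash
python3 - <<'E'
from h import *
R=Rlean(-6,.45)
print(RB.T@(seat()-BO))
s2=2**.5
W=lambda a,q,y: b2w(((q-a)/s2,y,(q+a)/s2))
T=plan([(tcp_for_seat(W(a,.0785,y),R),R) for a,y in ((.066,-.009),(.087,0),(.108,0),(.19,0))],[2,4,4,14],[-1]*4)
print(T)
E
```

```text
[ 0.01166619 -0.0106266   0.10067018]
[[-0.0013,0.0008,-0.001,0,0,0,-1],[-0.0013,0.0009,-0.001,0.1,0,0,-1],[-0.005,0.0022,-0.0017,0,0,0,-1],[-0.0049,0.0023,-0.0018,0,0,0,-1],[-0.005,0.0022,-0.0017,0,0,0,-1],[-0.0049,0.0023,-0.0017,0,0,0,-1],[-0.005,-0,-0.0017,0,0,0,-1],[-0.0049,-0,-0.0018,0,0,0,-1],[-0.005,-0,-0.0017,0,0,0,-1],[-0.0049,-0,-0.0017,0,0,0,-1],[-0.0055,-0,-0.0019,0,0,0,-1],[-0.0056,-0,-0.002,0,0,0,-1],[-0.0055,-0,-0.0019,0,0,0,-1],[-0.0055,-0,-0.0019,0,0,0,-1],[-0.0056,-0,-0.002,0,0,0,-1],[-0.0055,-0,-0.0019,0,0,0,-1],[-0.0055,-0,-0.0019,0,0,0,-1],[-0.0056,-0,-0.002,0,0,0,-1],[-0.0055,-0,-0.0019,0,0,0,-1],[-0.0055,-0,-0.002,0,0,0,-1],[-0.0055,-0,-0.0019,0,0,0,-1],[-0.0056,-0,-0.0019,0,0,0,-1],[-0.0055,-0,-0.002,0,0,0,-1],[-0.0055,-0,-0.0019,0,0,0,-1]] 24
[[ 4.31966518e-01  1.05204202e-01  8.95732663e-01  4.58945326e-01]
 [-4.51888918e-02  9.94450481e-01 -9.50063396e-02  1.21291036e-01]
 [-9.00756843e-01  5.62391354e-04  4.34323373e-01  3.09034513e-01]
 [ 0.00000000e+00  0.00000000e+00  0.00000000e+00  1.00000000e+00]]
```

>>> {"api": "step_arm", "payload": {"motion": [[-0.0013,0.0008,-0.001,0,0,0,-1],[-0.0013,0.0009,-0.001,0,0,0,-1],[-0.005,0.0022,-0.0017,0,0,0,-1],[-0.005,0.0023,-0.0017,0,0,0,-1],[-0.005,0.0022,-0.0017,0,0,0,-1],[-0.005,0.0023,-0.0017,0,0,0,-1],[-0.005,0,-0.0017,0,0,0,-1],[-0.005,0,-0.0017,0,0,0,-1],[-0.005,0,-0.0017,0,0,0,-1],[-0.005,0,-0.0017,0,0,0,-1]]}}

```text
time: 19.3
tcp_pos: [0.5163, 0.1151, 0.2517]
tcp_rot: [-0.0, 64.3, -6.0]
contact_force: [1.2, 0.3, -2.0]
width: 0.163
```

```bash
python3 look.py 11; python3 -c "
from h import *
print(RB.T@(seat()-BO))"
```

```text
19.3 [ 13.2 -31.2 117.2  -8.7  69.7 -69.6] [0.5163 0.1151 0.2517] [ 1.2  0.3 -2. ] 0.16334244286178062
[0.5829 0.1082 0.1324]
[-2.11022269e-02  1.11834515e-04  1.33186294e-01]
```

View pics/w11.png

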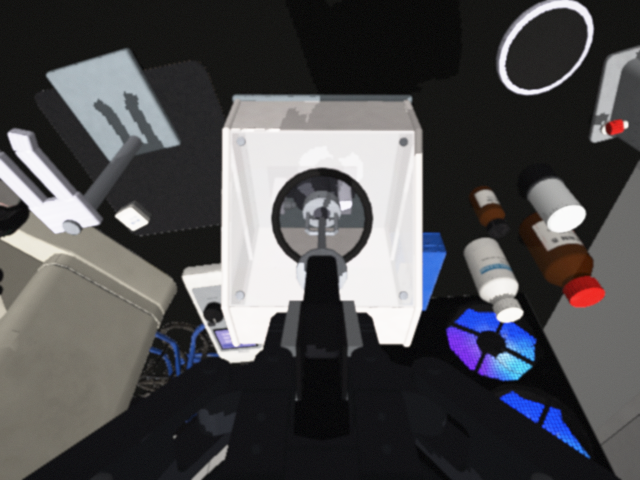

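>>> {"api": "step_arm", "payload": {"motion": [[-0.0055,0,-0.0019,0,0,0,-1],[-0.0055,0,-0.0019,0,0,0,-1],[-0.0055,0,-0.0019,0,0,0,-1],[-0.0055,0,-0.0019,0,0,0,-1],[-0.0055,0,-0.0019,0,0,0,-1],[-0.0055,0,-0.0019,0,0,0,-1],[-0.0055,0,-0.0019,0,0,0,-1],[-0.0055,0,-0.0019,0,0,0,-1],[-0.0055,0,-0.0019,0,0,0,-1],[-0.0055,0,-0.0019,0,0,0,-1]]}}

```text
time: 20.6
tcp_pos: [0.4756, 0.1195, 0.293]
tcp_rot: [-0.0, 64.3, -6.0]
contact_force: [0.0, 0.1, -1.6]
width: 0.163
```

```bash
python3 look.py 12; python3 -c "
from h import *
print(RB.T@(seat()-BO))"
```

```text
20.6 [ 15.5 -37.8 117.   -9.4  76.8 -68.3] [0.4756 0.1195 0.293 ] [ 0.   0.1 -1.6] 0.16343911132442726
[0.5421 0.1125 0.1738]
[-6.22036675e-02  1.55743739e-04  1.74546942e-01]
```

View pics/w12a.png

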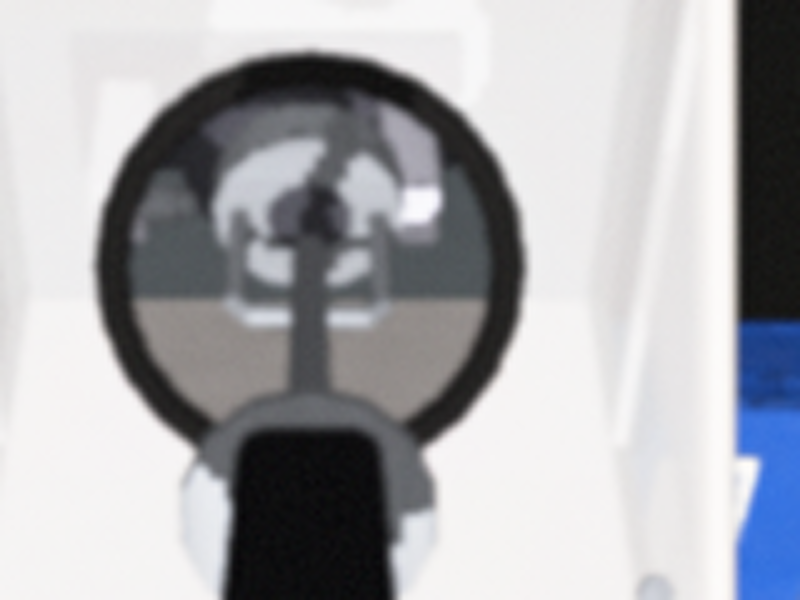

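```bash
python3 - <<'E'
from h import *
R0=Rlean(-6,.45);R=Rlean(0,.45)
U=np.array([.525,.122,.188]);V=np.array([.4925,.3227,.150])
L=lambda t:U+(V-U)*t
ts=[.03,.09,.91,.97,1]
wp=[(U,R0)]+[(L(t),Rlean(-6+6*t,.45)) for t in ts]
T=plan([(tcp_for_seat(s,r),r) for s,r in wp],[4,1,1,10,1,1],[-1]*6)
E
```

```text
[[-0.005,0.0019,-0.0026,0,0,0,-1],[-0.005,0.0019,-0.0026,0,0,0,-1],[-0.005,0.0019,-0.0026,0,0,0,-1],[-0.005,0.0019,-0.0026,0,0,0,-1],[0.0004,0.0057,-0.0019,-0.1,0,0,-1],[0.0007,0.0113,-0.0039,-0.3,0,0.2,-1],[0.001,0.0156,-0.0051,-0.4,0,0.2,-1],[0.001,0.0155,-0.0051,-0.5,0,0.2,-1],[0.0011,0.0157,-0.0049,-0.4,0,0.2,-1],[0.0011,0.0156,-0.0047,-0.5,0,0.3,-1],[0.0013,0.0157,-0.0047,-0.4,0,0.2,-1],[0.0012,0.0157,-0.0045,-0.5,0,0.2,-1],[0.0014,0.0158,-0.0044,-0.4,0,0.2,-1],[0.0013,0.0158,-0.0043,-0.5,0,0.2,-1],[0.0015,0.0158,-0.0042,-0.4,0,0.2,-1],[0.0015,0.0158,-0.004,-0.5,0,0.2,-1],[0.0011,0.0116,-0.0029,-0.3,0,0.2,-1],[0.0006,0.0058,-0.0014,-0.2,0,0.1,-1]] 18
```

>>> {"api": "step_arm", "payload": {"motion": [[-0.005,0.002,-0.0026,0,0,0,-1],[-0.005,0.002,-0.0026,0,0,0,-1],[-0.005,0.002,-0.0026,0,0,0,-1],[-0.005,0.002,-0.0026,0,0,0,-1],[0.0004,0.0057,-0.002,-0.1,0,0,-1],[0.0007,0.0113,-0.004,-0.3,0,0.2,-1],[0.001,0.0156,-0.005,-0.4,0,0.2,-1],[0.001,0.0156,-0.005,-0.5,0,0.2,-1],[0.001,0.0156,-0.005,-0.4,0,0.2,-1],[0.001,0.0156,-0.0047,-0.5,0,0.3,-1]]}}

```text
time: 21.9
tcp_pos: [0.4443, 0.2114, 0.2897]
tcp_rot: [0.0, 64.3, -3.4]
contact_force: [-0.5, 0.4, -1.8]
width: 0.17
```

>>> {"api": "step_arm", "payload": {"motion": [[0.0013,0.0157,-0.0047,-0.4,0,0.2,-1],[0.0013,0.0157,-0.0045,-0.5,0,0.2,-1],[0.0013,0.0158,-0.0044,-0.4,0,0.2,-1],[0.0013,0.0158,-0.0043,-0.5,0,0.2,-1],[0.0015,0.0158,-0.0042,-0.4,0,0.2,-1],[0.0015,0.0158,-0.004,-0.5,0,0.2,-1],[0.0011,0.0116,-0.0029,-0.3,0,0.2,-1],[0.0006,0.0058,-0.0014,-0.2,0,0.1,-1],[0,0,0,0,0,0,-1],[0,0,0,0,0,0,-1]]}}

```text
time: 23.15
tcp_pos: [0.4258, 0.3226, 0.2685]
tcp_rot: [-0.1, 64.3, -0.0]
contact_force: [-0.9, -0.3, -1.1]
width: 0.166
```

```bash
python3 look.py 13;python3 -c "
from h import *
for t in ['rest_top','stub']: print(t,[(round(d['p'],2),[round(x,1) for x in d['extent']]) for d in nets.search_frame('wrist',t)[:3]])"
```

```text
23.15 [ 44.8 -23.9 110.4 -18.4  75.4 -43.4] [0.4258 0.3226 0.2685] [-0.9 -0.3 -1.1] 0.16582410326571648
[0.4927 0.3226 0.1492]
rest_top [(0.58, [321.9, 146.8, 74.1, 62.6])]
stub [(0.93, [322.2, 213.8, 36.9, 44.1])]
```

View pics/w13.png

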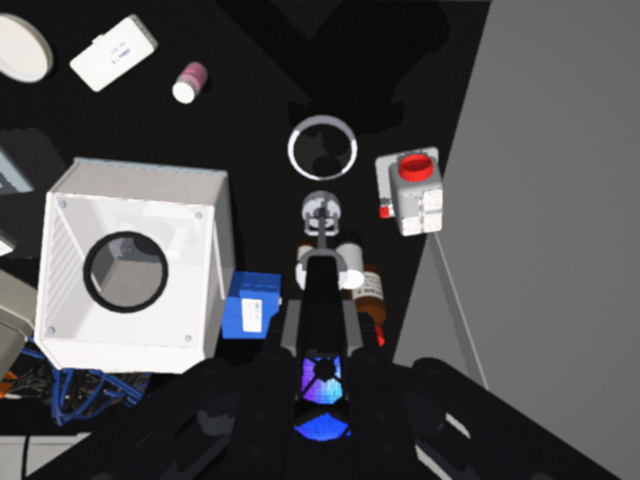

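```bash
python3 - <<'E'
from h import *
np.set_printoptions(precision=4,suppress=True)
print(px2w("wrist",322,147.5,.012),px2w("wrist",287.5,147,.012),px2w("wrist",357,147,.012),px2w("wrist",322,115.5,.012),px2w("wrist",322,180.5,.012))
R=Rlean(0,.45)
S=np.array([.4920,.3226,.058])
T=plan([(tcp_for_seat(S,R),R)],[10],[-1])
E
```

```text
[0.4892 0.323  0.012 ] [0.4886 0.2835 0.012 ] [0.4886 0.3631 0.012 ] [0.4511 0.323  0.012 ] [0.5342 0.3231 0.012 ]
[[0.0082,-0,-0.004,0,0,0,-1],[0.0082,-0,-0.0041,0,0,0,-1],[0.0082,-0,-0.004,0,0,0,-1],[0.0082,-0,-0.0041,0,0,0,-1],[0.0081,-0,-0.004,0,0,0,-1],[0.0082,-0,-0.0041,0,0,0,-1],[0.0082,-0,-0.004,0,0,0,-1],[0.0082,-0,-0.004,0,0,0,-1],[0.0082,-0,-0.0041,0,0,0,-1],[0.0082,-0,-0.004,0,0,0,-1]] 10
```

>>> {"api": "step_arm", "payload": {"motion": [[0.005,0,-0.0025,0,0,0,-1],[0.0095,0,-0.0046,0,0,0,-1],[0.0095,0,-0.0046,0,0,0,-1],[0.0095,0,-0.0047,0,0,0,-1],[0.0095,0,-0.0047,0,0,0,-1],[0.0095,0,-0.0047,0,0,0,-1],[0.0095,0,-0.0047,0,0,0,-1],[0.0095,0,-0.0047,0,0,0,-1],[0.007,0,-0.0034,0,0,0,-1],[0.0035,0,-0.0017,0,0,0,-1]]}}

```text
time: 24.55
tcp_pos: [0.4248, 0.3228, 0.1762]
tcp_rot: [-0.1, 64.3, -0.0]
contact_force: [-0.9, -0.7, -2.5]
width: 0.164
```

```bash
python3 look.py 14
```

```text
24.55 [ 44.9 -21.7 118.3 -19.6  65.8 -39.8] [0.4248 0.3228 0.1762] [-0.9 -0.7 -2.5] 0.16435561310331565
[0.4916 0.3228 0.0569]
```

View pics/w14a.png

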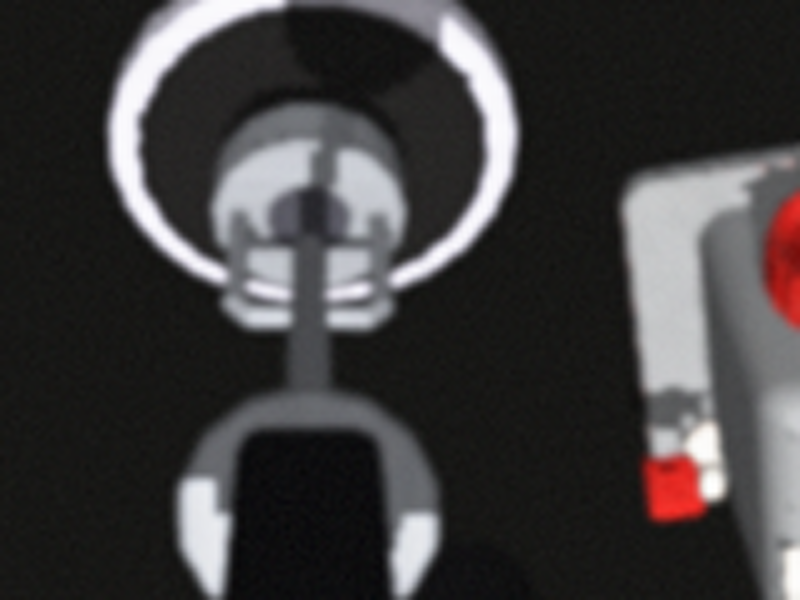

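>>> {"api": "step_arm", "payload": {"motion": [[0.0014,0,-0.0007,0,0,0,-1],[0.0014,0,-0.0007,0,0,0,-1],[0.0012,0,-0.0006,0,0,0,-1],[0.0012,0,-0.0006,0,0,0,-1],[0.001,0,-0.0005,0,0,0,-1],[0.001,0,-0.0005,0,0,0,-1],[0.001,0,-0.0005,0,0,0,-1],[0.001,0,-0.0005,0,0,0,-1],[0.001,0,-0.0005,0,0,0,-1],[0.001,0,-0.0005,0,0,0,-1]]}}

```text
time: 25.85
tcp_pos: [0.4249, 0.3231, 0.1647]
tcp_rot: [0.0, 64.2, 0.1]
contact_force: [-0.5, -0.1, -0.9]
width: 0.168
```

```bash
python3 look.py 15
```

```text
25.85 [ 44.9 -21.2 119.2 -19.9  64.5 -39.3] [0.4249 0.3231 0.1647] [-0.5 -0.1 -0.9] 0.16840640269444862
[0.4919 0.3231 0.0454]
```

View pics/w15a.png

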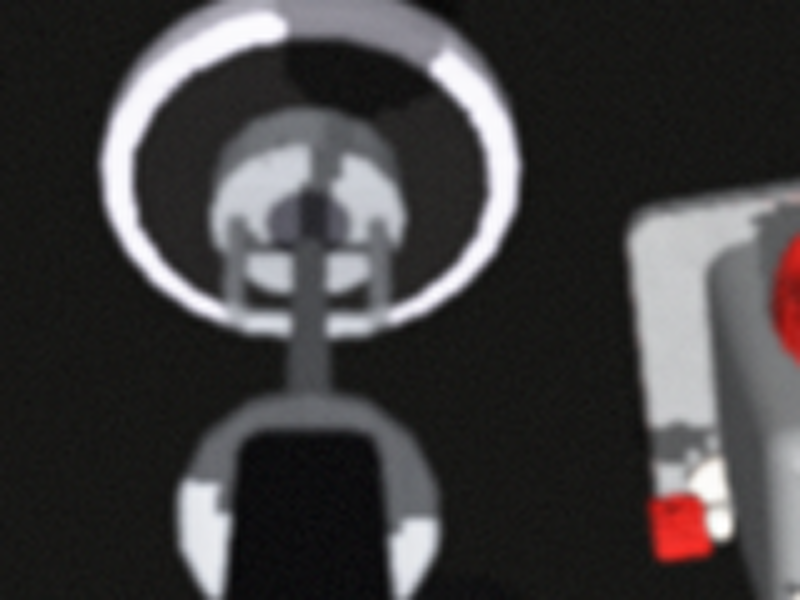

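>>> {"api": "step_arm", "payload": {"motion": [[0.001,0,-0.0005,0,0,0,-1],[0.001,0,-0.0005,0,0,0,-1],[0.0013,0,-0.0006,0,0,0,-1],[0.0013,0,-0.0006,0,0,0,-1],[0.0013,0,-0.0006,0,0,0,-1],[0.0013,0,-0.0006,0,0,0,-1],[0.0013,0,-0.0006,0,0,0,-1],[0.0013,0,-0.0006,0,0,0,-1],[0.0013,0,-0.0006,0,0,0,-1],[0.0013,0,-0.0006,0,0,0,-1]]}}

```text
time: 27.15
tcp_pos: [0.4249, 0.3229, 0.1506]
tcp_rot: [-0.0, 64.3, 0.0]
contact_force: [-0.1, -0.0, -1.3]
width: 0.168
```

```bash
python3 look.py 16
```

```text
27.15 [ 44.9 -20.5 120.1 -20.1  62.9 -38.7] [0.4249 0.3229 0.1506] [-0.1 -0.  -1.3] 0.16820710187801155
[0.4918 0.3229 0.0313]
```

View pics/w16a.png

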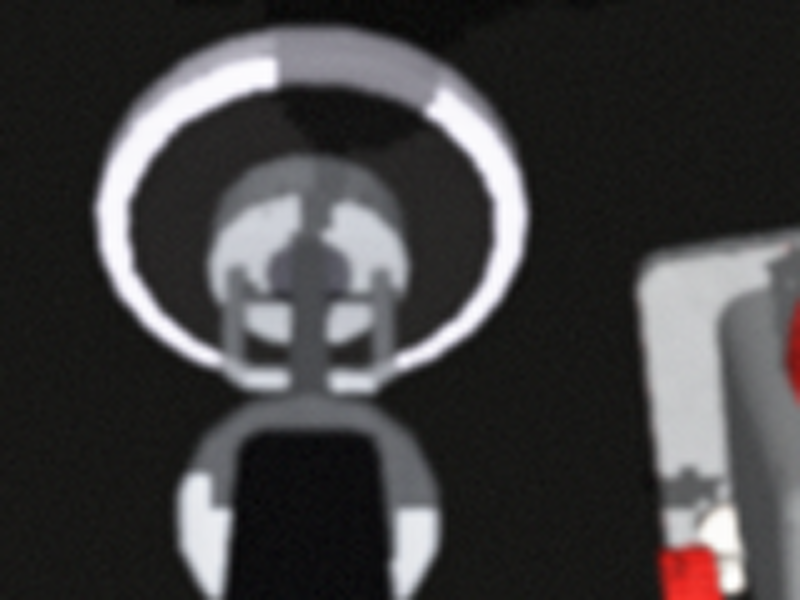

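>>> {"api": "step_arm", "payload": {"motion": [[-0.0013,0,-0.0027,0,0,0,-1],[-0.0013,0,-0.0027,0,0,0,-1],[-0.0013,0,-0.0027,0,0,0,-1],[-0.0013,0,-0.0027,0,0,0,-1],[-0.0013,0,-0.0027,0,0,0,-1],[-0.0018,0,-0.0036,0,0,0,-1],[-0.0022,0,-0.0045,0,0,0,-1],[-0.0022,0,-0.0045,0,0,0,-1],[-0.0022,0,-0.0045,0,0,0,-1],[-0.0022,0,-0.0045,0,0,0,-1]]}}

```text
time: 28.45
tcp_pos: [0.3855, 0.3229, 0.1509]
tcp_rot: [-0.0, 64.3, 0.0]
contact_force: [0.2, -0.7, -0.5]
width: 0.163
```

```bash
python3 look.py 17
```

```text
28.45 [ 49.1 -24.9 123.4 -21.1  65.5 -34.9] [0.3855 0.3229 0.1509] [ 0.2 -0.7 -0.5] 0.16259749465883164
[0.4524 0.3229 0.0316]
```

View pics/w17.png

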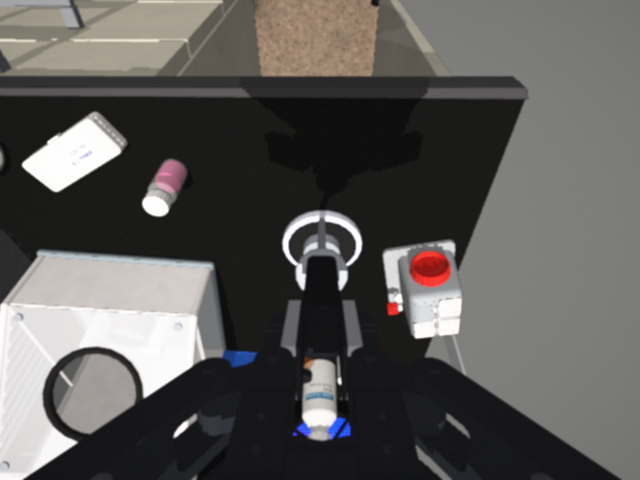

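```bash
python3 - <<'E'
from h import *
wp=[((.385,.318,.205),Rlean(0,.45)),((.39,.27,.245),Rlean(0,.35)),((.415,-.03,.24),Rlean(7.6,.05)),((.430,-.1065,.195),Rlean(7.6,0))]
T=plan(wp,[4,4,12,6],[-1]*4)
print(T.round(3))
E
```

```text
[[-0.0122,-0.0012,0.0059,0,0,0,-1],[-0.0122,-0.0013,0.0058,0,0,0,-1],[-0.0123,-0.0012,0.0059,0,0,0,-1],[-0.0122,-0.0012,0.0058,0.1,-0.1,0,-1],[-0.0085,-0.012,0.0055,0,1.4,0,-1],[-0.0085,-0.012,0.0053,0,1.5,0,-1],[-0.0088,-0.012,0.0051,0,1.4,0,-1],[-0.0088,-0.012,0.0048,0,1.5,0,-1],[0.0011,-0.025,0.0018,-0.6,1.4,0.1,-1],[0.001,-0.025,0.0016,-0.7,1.5,0.1,-1],[0.0009,-0.0251,0.0014,-0.6,1.4,0.2,-1],[0.0009,-0.025,0.001,-0.6,1.4,0.1,-1],[0.0007,-0.0251,0.0009,-0.6,1.4,0.1,-1],[0.0007,-0.025,0.0006,-0.7,1.5,0.1,-1],[0.0006,-0.0251,0.0003,-0.6,1.4,0.2,-1],[0.0006,-0.0251,0,-0.6,1.4,0.1,-1],[0.0005,-0.0251,-0.0002,-0.6,1.4,0.1,-1],[0.0004,-0.0251,-0.0004,-0.7,1.5,0.1,-1],[0.0005,-0.025,-0.0008,-0.6,1.4,0.2,-1],[0.0003,-0.0251,-0.001,-0.6,1.4,0.1,-1],[0.0075,-0.013,0.0004,0,0.5,0,-1],[0.0076,-0.0129,0.0005,0,0.5,0,-1],[0.0075,-0.013,0.0006,0,0.4,0,-1],[0.0075,-0.013,0.0006,0,0.5,0,-1],[0.0075,-0.013,0.0006,0,0.5,0,-1],[0.0075,-0.0129,0.0008,0,0.5,0,-1]] 26
[[-0.    -0.132  0.991  0.43 ]
 [ 0.     0.991  0.132 -0.106]
 [-1.     0.    -0.     0.195]
 [ 0.     0.     0.     1.   ]]
```

>>> {"api": "step_arm", "payload": {"motion": [[-0.0122,-0.0012,0.0059,0,0,0,-1],[-0.0122,-0.0012,0.0058,0,0,0,-1],[-0.0122,-0.0012,0.0059,0,0,0,-1],[-0.0122,-0.0012,0.0058,0,0,0,-1],[-0.0085,-0.012,0.0055,0,1.4,0,-1],[-0.0085,-0.012,0.0053,0,1.5,0,-1],[-0.0088,-0.012,0.0051,0,1.4,0,-1],[-0.0088,-0.012,0.0048,0,1.5,0,-1],[0.0011,-0.025,0.0018,-0.6,1.4,0.1,-1],[0.001,-0.025,0.0016,-0.7,1.5,0.1,-1]]}}

```text
time: 29.75
tcp_pos: [0.3953, 0.2196, 0.2453]
tcp_rot: [-0.7, 73.0, 0.7]
contact_force: [-0.2, -0.2, -1.7]
width: 0.168
```

>>> {"api": "step_arm", "payload": {"motion": [[0.0009,-0.025,0.0014,-0.6,1.4,0.2,-1],[0.0009,-0.025,0.001,-0.6,1.4,0.1,-1],[0.0007,-0.025,0.0009,-0.6,1.4,0.1,-1],[0.0007,-0.025,0.0006,-0.7,1.5,0.1,-1],[0.0006,-0.025,0.0003,-0.6,1.4,0.2,-1],[0.0006,-0.025,0,-0.6,1.4,0.1,-1],[0.0005,-0.025,-0.0002,-0.6,1.4,0.1,-1],[0.0004,-0.025,-0.0004,-0.7,1.5,0.1,-1],[0.0005,-0.025,-0.0008,-0.6,1.4,0.2,-1],[0.0003,-0.025,-0.001,-0.6,1.4,0.1,-1]]}}

```text
time: 31.0
tcp_pos: [0.4165, -0.0302, 0.2411]
tcp_rot: [-0.9, 87.2, 6.8]
contact_force: [-0.3, -0.6, -1.0]
width: 0.166
```

```bash
python3 look.py 18; python3 - <<'E'
from h import *
plan([((.430,-.1065,.195),Rlean(7.6,0))],[7],[-1])
E
```

```text
31.0 [ -12.1  -26.   110.7    0.9   92.6 -109.7] [ 0.4165 -0.0302  0.2411] [-0.3 -0.6 -1. ] 0.165710039990372
[ 0.4315 -0.0283  0.1052]
[[0.0066,-0.0107,0.0002,0,0.4,0,-1],[0.0066,-0.0107,0.0002,0,0.4,0,-1],[0.0066,-0.0107,0.0003,0,0.4,0.1,-1],[0.0065,-0.0107,0.0003,0,0.4,0,-1],[0.0066,-0.0107,0.0003,0,0.3,0,-1],[0.0065,-0.0107,0.0004,0.1,0.4,0,-1],[0.0066,-0.0107,0.0005,0,0.4,0,-1]] 7
```

View pics/w18.png

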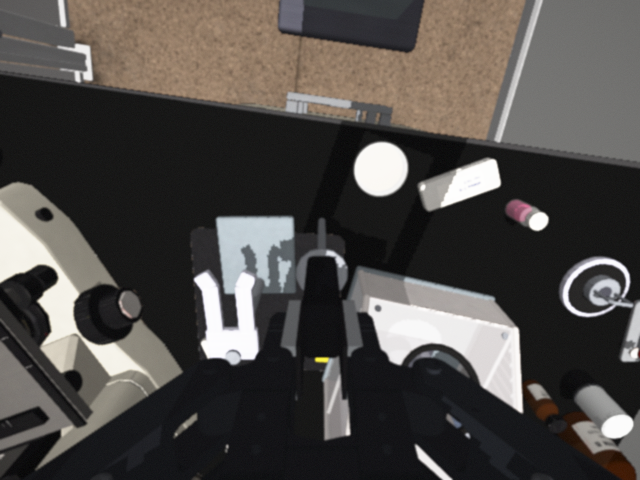

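```bash
python3 - <<'E'
from h import *
im=cv2.imread("pics/w18.png"); cv2.imwrite("pics/w18b.png",cv2.resize(im[260:370,180:280],None,fx=5,fy=5,interpolation=cv2.INTER_CUBIC))
E
```

```text
(no output)
```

View pics/w18b.png

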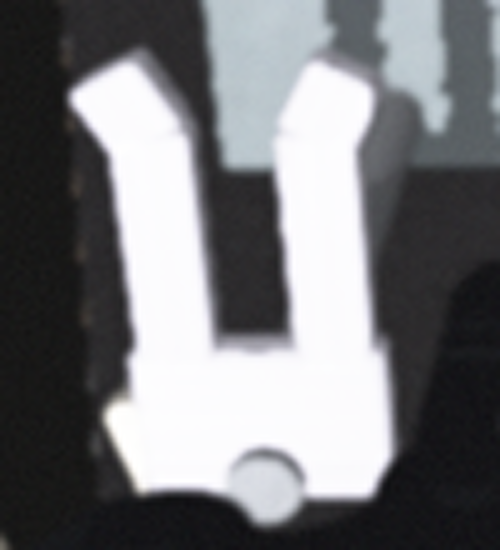

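>>> {"api": "step_arm", "payload": {"motion": [[0.0066,-0.0107,0.0003,0,0.4,0,-1],[0.0066,-0.0107,0.0003,0,0.4,0,-1],[0.0066,-0.0107,0.0003,0,0.4,0,-1],[0.0065,-0.0107,0.0003,0,0.4,0,-1],[0.0066,-0.0107,0.0003,0,0.3,0,-1],[0.0065,-0.0107,0.0004,0.1,0.4,0,-1],[0.0066,-0.0107,0.0005,0,0.4,0,-1],[0,0,0,0,0,0,-1],[0,0,0,0,0,0,-1],[0,0,0,0,0,0,-1]]}}

```text
time: 32.3
tcp_pos: [0.4301, -0.1027, 0.1947]
tcp_rot: [-14.2, 89.9, -6.7]
contact_force: [0.9, 0.4, -1.2]
width: 0.166
```

```bash
python3 look.py 19; python3 - <<'E'
from h import *
im=cv2.imread("pics/w19.png"); cv2.imwrite("pics/w19b.png",cv2.resize(im[200:360,240:400],None,fx=4,fy=4,interpolation=cv2.INTER_CUBIC)[:600])
E
```

```text
32.3 [ -20.1  -17.9  109.4    0.    88.4 -117.7] [ 0.4301 -0.1027  0.1947] [ 0.9  0.4 -1.2] 0.16563231795314526
[ 0.4389 -0.1016  0.0582]
```

View pics/w19b.png

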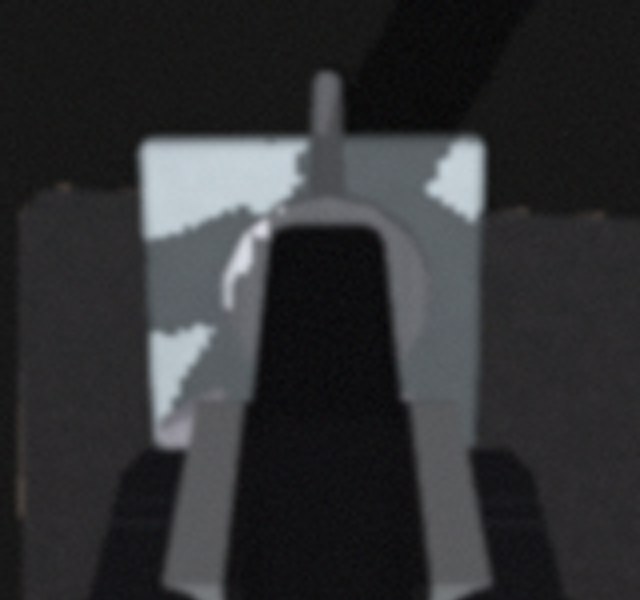

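```bash
python3 - <<'E'
from h import *
R=Rlean(7.6,0)
plan([((.4308,-.1065,.192),R),((.4972,-.0976,.190),R)],[2,8],[-1]*2)
E
```

```text
[[0.0014,-0.0019,0.0001,0,0.1,0,-1],[0.0013,-0.002,0.0001,0,0,0,-1],[0.0003,0,0.0084,0,0,0,-1],[0.0002,0,0.0083,0,0,0,-1],[0.0003,0,0.0084,0,0,0,-1],[0.0002,0,0.0084,0,0,0,-1],[0.0003,0.0001,0.0084,0,0,0,-1],[0.0003,-0,0.0083,0,0,0,-1],[0.0002,-0,0.0084,0,0,0,-1],[0.0003,-0,0.0084,0,0,0,-1]] 10
```

>>> {"api": "step_arm", "payload": {"motion": [[0.0014,-0.002,0,0,0,0,-1],[0.0014,-0.002,0,0,0,0,-1],[0,0,0,0,0,0,-1],[0,0,0.006,0,0,0,-1],[0,0,0.006,0,0,0,-1],[0,0,0.006,0,0,0,-1],[0,0,0.006,0,0,0,-1],[0,0,0.006,0,0,0,-1],[0,0,0,0,0,0,-1],[0,0,0,0,0,0,-1]]}}

```text
time: 33.6
tcp_pos: [0.4601, -0.1029, 0.1915]
tcp_rot: [-13.2, 89.9, -5.6]
contact_force: [0.6, 0.2, -0.8]
width: 0.17
```

```bash
python3 look.py 20; python3 - <<'E'
from h import *
im=cv2.imread("pics/w20.png"); cv2.imwrite("pics/w20b.png",cv2.resize(im[200:360,240:400],None,fx=4,fy=4,interpolation=cv2.INTER_CUBIC)[:600])
R=Rlean(7.6,0)
plan([((.4972,-.0976,.190),R)],[6],[-1]*2)
E
```

```text
33.6 [ -18.9  -12.8  105.5    0.    87.2 -116.4] [ 0.4601 -0.1029  0.1915] [ 0.6  0.2 -0.8] 0.17048079376847808
[ 0.4688 -0.1018  0.0551]
[[0.0003,0.0001,0.0063,0,0,0,-1],[0.0002,0,0.0062,0,0,0,-1],[0.0003,0.0001,0.0063,0,0,0,-1],[0.0003,0.0001,0.0062,0,0.1,0,-1],[0.0002,0,0.0063,0,0,0,-1],[0.0003,0.0001,0.0062,0,0,0,-1]] 6
```

View pics/w20b.png

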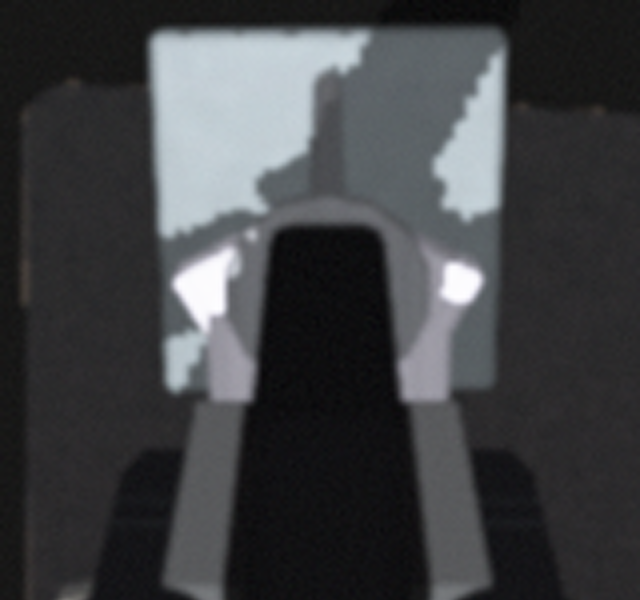

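>>> {"api": "step_arm", "payload": {"motion": [[0.0003,0,0.0063,0,0,0,-1],[0.0003,0,0.0063,0,0,0,-1],[0.0003,0,0.0063,0,0,0,-1],[0.0003,0,0.0063,0,0,0,-1],[0.0003,0,0.0062,0,0,0,-1],[0,0,0.0062,0,0,0,-1],[0,0,0,0,0,0,-1],[0.004,0,0,0,0,0,-1],[0.004,0,0,0,0,0,-1],[0.003,0,0,0,0,0,-1]]}}

```text
time: 34.9
tcp_pos: [0.4972, -0.098, 0.1787]
tcp_rot: [-11.5, 89.9, -3.9]
contact_force: [-1.0, -0.3, -0.9]
width: 0.17
```

```bash
python3 look.py 21; python3 - <<'E'
from h import *
im=cv2.imread("pics/w21.png"); cv2.imwrite("pics/w21b.png",cv2.resize(im[200:360,240:400],None,fx=4,fy=4,interpolation=cv2.INTER_CUBIC)[:600])
E
```

```text
34.9 [ -17.    -6.7  101.4    0.    85.2 -114.5] [ 0.4972 -0.098   0.1787] [-1.  -0.3 -0.9] 0.17026105999623864
[ 0.5058 -0.0969  0.0422]
```

View pics/w21b.png

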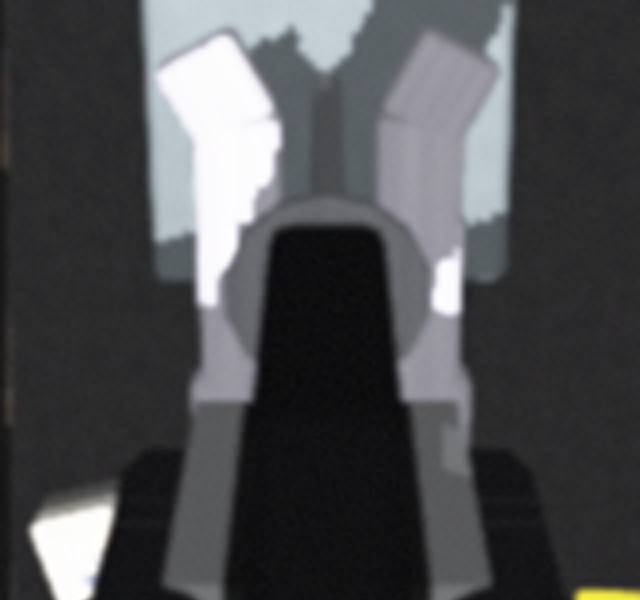

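>>> {"api": "step_arm", "payload": {"motion": [[0.002,0,0,0,0,0,-1],[0.002,0,0,0,0,0,-1],[0.002,0,0,0,0,0,-1],[0.001,0,0,0,0,0,-1],[0.001,0,0,0,0,0,-1],[0.0007,0,0,0,0,0,-1],[0.0007,0,0,0,0,0,-1],[0,0,0,0,0,0,-1],[0,0,0,0,0,0,-1],[0,0,0,0,0,0,-1]]}}

```text
time: 36.2
tcp_pos: [0.4976, -0.098, 0.1699]
tcp_rot: [-13.9, 89.9, -6.4]
contact_force: [0.4, 0.2, 0.2]
width: 0.167
```

```bash
python3 look.py 22
```

```text
36.2 [ -17.    -6.4  102.     0.    84.2 -114.5] [ 0.4976 -0.098   0.1699] [0.4 0.2 0.2] 0.16664605537488672
[ 0.5062 -0.0969  0.0334]
```

>>> {"api": "step_arm", "payload": {"motion": [[0.0005,0,0,0,0,0,-1],[0,0,0,0,0,0,-1],[0,0,0,0,0,0,-0.5],[0,0,0,0,0,0,0],[0,0,0,0,0,0,0.6],[0,0,0,0,0,0,1],[0,0,0,0,0,0,1],[0,0,0,0,0,0,1],[0,0,0,0,0,0,1],[0,0,0,0,0,0,1]]}}

```text
time: 37.5
tcp_pos: [0.4975, -0.098, 0.1693]
tcp_rot: [-13.0, 89.9, -5.5]
contact_force: [0.4, -0.6, 0.6]
width: 1.001
```

```bash
python3 look.py 23
```

```text
37.5 [ -17.    -6.3  102.1    0.    84.2 -114.5] [ 0.4975 -0.098   0.1693] [ 0.4 -0.6  0.6] 1.0006945451840228
[ 0.5062 -0.0969  0.0328]
```

View pics/w23.png

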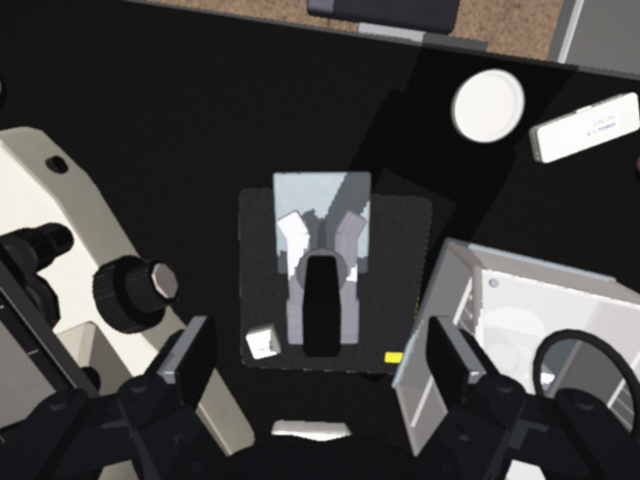

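>>> {"api": "step_arm", "payload": {"motion": [[-0.005,0,0,0,0,0,1],[-0.01,0,0,0,0,0,1],[-0.015,0,0,0,0,0,1],[-0.015,0,0,0,0,0,1],[-0.015,0,0,0,0,0,1],[-0.015,0,0,0,0,0,1],[-0.015,0,-0.015,0,0,0,1],[-0.01,0.01,-0.03,0,0,0,1],[-0.01,0.02,-0.03,0,0,0,1],[-0.01,0.02,-0.03,0,0,0,1]]}}

```text
time: 38.8
tcp_pos: [0.3856, -0.0619, 0.29]
tcp_rot: [-13.9, 89.9, -6.4]
contact_force: [0.1, -0.0, -0.1]
width: 1.003
```

>>> {"api": "step_arm", "payload": {"motion": [[0,0.02,-0.005,0,0,0,1],[0,0.02,0,0,0,0,1],[0,0.02,0,0,0,0,1],[0,0.02,0,0,0,0,1],[0,0.01,0,0,0,0,1],[0,0,0,0,0,0,1],[0,0,0,0,0,0,1],[0,0,0,0,0,0,1],[0,0,0,0,0,0,1],[0,0,0,0,0,0,1]]}}

```text
time: 40.05
tcp_pos: [0.3698, 0.0261, 0.289]
tcp_rot: [-14.6, 89.9, -7.1]
contact_force: [-1.1, 0.1, 0.5]
width: 1.004
```

```bash
python3 look.py 24; python3 -c "
from h import *
im=read_camera('top');cv2.imwrite('pics/t24.png',cv2.resize(im[140:310,85:345,::-1],None,fx=3,fy=3))
im=read_camera('side');cv2.imwrite('pics/s24.png',cv2.resize(im[240:380,80:300,::-1],None,fx=3.5,fy=3.5))"
```

```text
40.05 [  -3.9  -30.6  108.9   -0.   101.6 -101.4] [0.3698 0.0261 0.289 ] [-1.1  0.1  0.5] 1.0043587504886635
[0.3785 0.0272 0.1525]
```

View pics/w24.png

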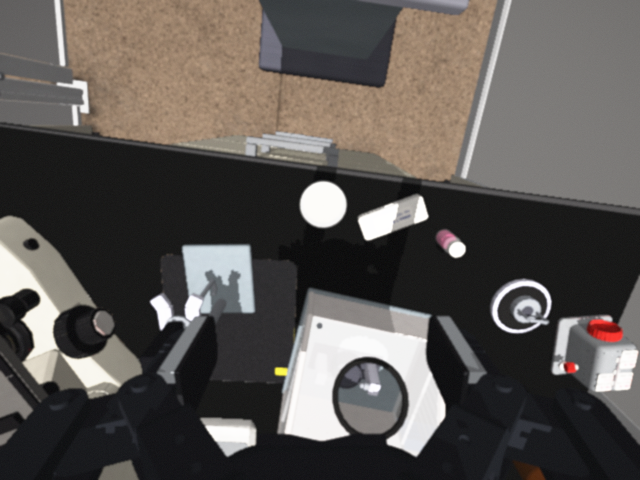

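View pics/t24.png

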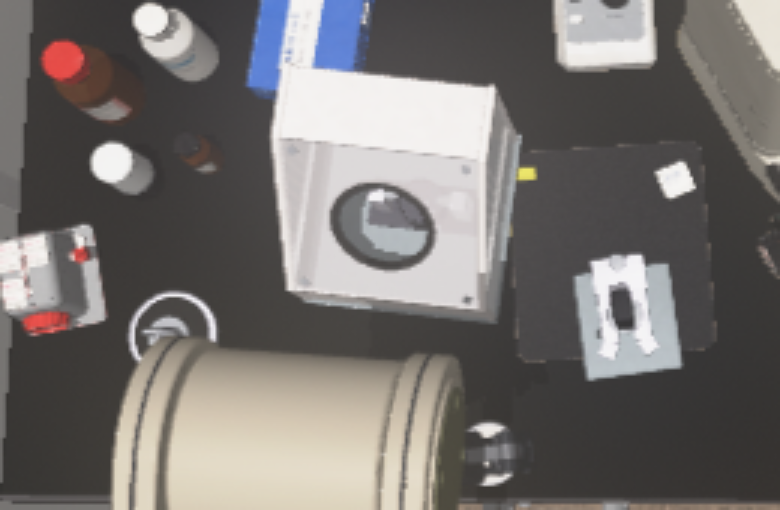

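View pics/s24.png

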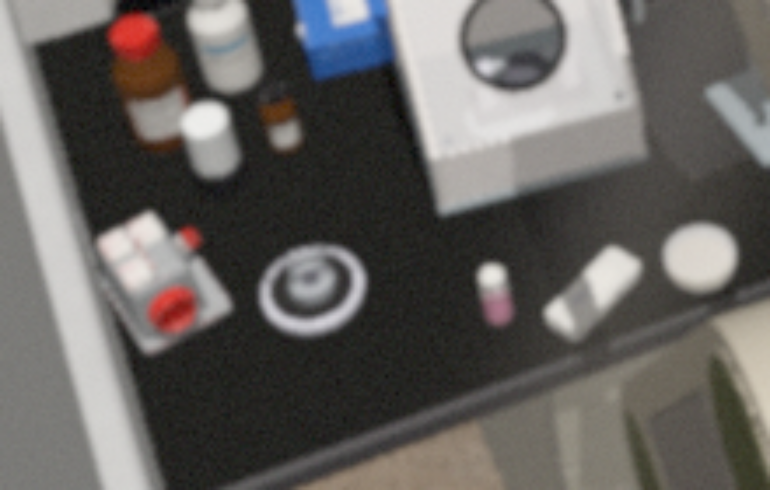

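The side crop shows the stub upright and centred on the rest at about (313,280). In the top crop the hook is in the fork at (622,308), where it hung at the start, and the bystanders haven't visibly moved. I'm handing in.

```bash
python3 - <<'E'
from rig import robot
print(robot.sign_off())
E
```

```text
the job is handed in; nothing more can be done
None
```

I handed the job in at about 40 s of the 72 s allowed; sign-off gives no verdict, so I don't know the official result.

I took the hook from the white stand, reached in through the port and caught the stub by its bail. I lifted it about 28 mm straight up, clear of the catches, and brought it out through the middle of the port. It then went down slowly onto the rest, and I hung the hook back in the fork.

**Stub:** the last side, top and wrist pictures show it standing upright near the centre of the rest. From the poses I estimate it is within a few mm of the centre.

**Hook:** it hangs in the fork where it was at the start. I released it within 1 mm of where I had gripped it.

**Robot and desk:** the gripper is open, at 0.29 m, and clear of everything. The bystanders that show in the last pictures have not visibly moved.

**Forces:** at the end of every move the measured force was within about 3 N. I only read it then, so I did not see the peak while the stub pulled free of the catches or touched down.

**What disagreed:** the hook sat about 1–2 mm further forward in the grip than first assumed, and I corrected for that. On the way back the arm stopped about 4 mm off in y before the fork, which I fixed before inserting the hook. No final check failed.

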